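# Clear the way, tip the walnuts in under the shelf, stir and tidy up

### The arm

A 6-joint arm with a two-finger parallel gripper is mounted at the origin on the work surface. World frame = base frame: x ahead of the robot, y to its left, z up, the work surface at z = 0. Lengths are in m, angles in rad, forces in N, time in s.
With the tool pointing down it reaches from about 0.35 to 0.875 m from the base axis. Payload 4.2 kg.
Tool frame: the origin (TCP) lies at the very end of the fingers, on their centre line; the grasp point (between the pads) lies arm.tcp_to_grasp behind it (arm.tcp_to_grasp is the distance from the TCP to the grasp point, in m); z points along the fingers, y is the line along which they close (so a half turn about z gives the same grasp; the last joint's range is limited). The gripper opens to 85 mm and grips with 20 to 120 N. Pads are 22 mm wide; open, the fingers measure 114 mm over their backs; the gripper's body (76 mm by 85 mm) begins 54 mm behind the grasp point. The pads swing forward as they close: fully open they stand 13 mm farther back than shut.
Start: joints at [1.538, 0.385, 0.008, 0, -1.194, -0.259], TCP at [0.18, 0.599, 0.231] pointing down, gripper open.
Joint ranges: [-3.14, 3.14], [-1.21, 2.06], [-1.07, 1.41], [-3.16, 2.05], [-2.99, -0.16], [-3.1, 3.1]. Speed limits (rad/s): [2.79, 2.79, 3.14, 3.14, 3.14, 3.14].

### API

Orientations are given as [roll, pitch, yaw] about the fixed x, y, z axes, in that order (R = Rz(yaw) Ry(pitch) Rx(roll)).
In Python, from rig import arm gives the robot as it stands.
- The arm moves only by the shell command python3 drive.py 'ROWS'. ROWS is one flat JSON list of numbers that holds 1 to 8 rows one after another, with no inner brackets; each row has 7 numbers: the opening from 0.0 (shut) to 1.0 (fully open), then dx, dy, dz in shares of the most that a row can go, 1 being 50 mm, then a rotation vector rx, ry, rz in units of 0.25 rad; each row shifts and turns the commanded pose from where the row before left it, along the tool's axes as they then stand; what a row does not reach is not made up. A row lasts 1/10 s, in which the tool goes at most 0.05 m and 0.15 rad, less where a joint would pass 70% of its speed; a pose out of reach is approached as far as the arm can. The fingers move at their own pace and stop on an object; the grip force is fixed at half the most. Time passes only in rows, so rows that do not move let the fingers close. It prints the time, the measured TCP pose, the force, the opening and the grip force at its end. Input that does not fit is refused with a message, and nothing moves.
- arm.get_obs(): the state, without advancing time (a new reading comes with each control period).
- arm.capture(name): name is "scene" or "side" or "wrist"; returns the picture (384x512x3 uint8, red, green, blue); there is no depth.
- arm.calibration(name): a dict with "fx", "fy", "cx", "cy" (pixels), "rvec" (rotation vector, rad) and "tvec" (3), from world to camera coordinates, as OpenCV has them. Camera axes: x right, y down, z forward; pixel columns grow to the right and rows downward; lengths in m; the calibration is good to about 2 mm. A picture is of the moment at which its call begins: read the wrist's pose just before it. calibration takes no time and is no camera call; for the wrist camera it gives the pose at the moment of the call.
- arm.hand_in(): hands the job in; it is judged then, once.
The state is a dict: "t": time; "joint_positions": joint angles; "joint_vel": joint speeds; "joint_torque": joint torques, N m; "ee_pos": TCP position; "eef_rot": TCP orientation; "ft_force": force on the tool from outside, world axes, zero at the start; "moment": the same for the moment, N m; "gripper_width": opening from 0.0 (shut) to 1.0 (fully open); "grasp_force": force on a finger pad.
Only numpy, scipy, OpenCV 4.12 (cv2) and the standard library are available. Lean on these libraries where they do the work, as an engineer would, in place of code of your own. Each camera call takes 0.05 s, during which the arm holds its last target. There are 200 camera calls.

### The job

First clear the way to the mortar under the low wire shelf: stand whatever is in front of it (jar, cupcake case, tin) upright on the bamboo board. Then, holding the scoop by its handle, tip all its walnuts into the mortar without banging the shelf, and set the scoop back on the bench right way up. Last, stir the nuts with the foot of the pestle down among them, from well left to well right of the middle and back, twice over, losing none, and stand the pestle upright on the bench again; leave the lunchbox and chopsticks alone.

Things in the scene. Friction and masses are not known exactly. Their poses are not given: they have to be found in the camera images.
- board: flat bamboo board lying fixed on the bench to the left, 280 x 140 x 12 mm (x, y, z); origin under its centre, its x axis along its length; top at 12 mm above the bench
- jar: glass salad jar with steel twist cap, upright cylinder 62 mm in diameter (cap 64 mm, from 81 mm up), 98 mm tall, heavy at the base, 0.2 to 0.42 kg; origin at the centre of its underside, z up. May be absent
- case: red silicone cupcake case, stiff open cup, 56 mm in diameter at the foot, 66 mm at the rim, 40 mm tall, 50 g; origin at the centre of its underside, z up. May be absent
- tin: plain flat steel tin, upright cylinder 66 mm in diameter, 44 mm tall, 0.2 kg; origin at the centre of its underside, z up. May be absent
- shelf: low wire shelf fixed over the mortar: deck from x -45 to +105 mm, y -160 to +160 mm in its frame, underside 200 mm, top 206 mm above the bench, four legs 10 mm thick at the deck's corners; origin on the bench; x points away from the robot, under the shelf; front (robot side) open
- shelf_edge (a point): middle of the deck's front edge (robot side), at its underside, 200 mm up; axes as the shelf's
- mortar: heavy marble mortar fixed under the shelf (same origin and axes), a round bowl: outside 132 mm in diameter at the foot, 176 mm at 32 mm up, 184 mm at the rim 68 mm up; wall 10 mm, inner floor 18 mm above the bench, about 115 mm across, mouth 164 mm across inside; origin at the centre of its underside
- scoop: metal scoop: trough 98 mm long, 80 wide, walls 46 high, 3 thick, open at +x (mouth), a thin rib 25 mm high along its middle; floor rises 0.16 rad from the back (4 mm up) to the mouth (19 mm up): walnuts stay in while level, pitching mouth-down 0.6 rad empties it. Handle 20 mm wide, 14 high, along -x from x -47 to -159 mm, axis 45 mm up; 0.13 to 0.21 kg. Origin: middle of trough's underside, z up
- scoop_grip (a point): a good point to hold the scoop's handle: on the handle's axis, 110 mm behind the scoop's origin, 45 mm above its underside; axes as the scoop's
- scoop_mouth (a point): middle of the floor's front edge at the scoop's mouth: 50 mm ahead of the scoop's origin, 19 mm above its underside; axes as the scoop's
- pestle: wooden pestle, standing upright on the bench at the right: a round rod 24 mm in diameter on a foot 40 mm in diameter and 35 mm high, 190 mm tall in all, 0.15 kg; origin at the centre of its underside, z up along it
- pestle_tip (a point): centre of the underside of the pestle's foot
- pestle_grip (a point): point on the pestle's axis 165 mm above its underside (25 mm below its top)
- lunchbox: bystander: closed blue plastic lunchbox 150 x 106 x 64 mm; origin at the centre of its underside
- chopsticks: bystander: pair of bamboo chopsticks about 200 mm long on a small white rest; origin on the bench under its middle
- walnut0: walnut in its shell, ball 32 mm in diameter, 14 g, origin at its centre; lies in the scoop at the start.
- walnut1: walnut in its shell, ball 32 mm in diameter, 14 g, origin at its centre; lies in the scoop at the start.
- walnut2: walnut in its shell, ball 32 mm in diameter, 14 g, origin at its centre; lies in the scoop at the start. May be absent
- walnut3: walnut in its shell, ball 32 mm in diameter, 14 g, origin at its centre; lies in the scoop at the start. May be absent
- macadamia0: macadamia in its shell, ball 26 mm in diameter, 12 g, origin at its centre; lies in the mortar at the start
- macadamia1: macadamia in its shell, ball 26 mm in diameter, 12 g, origin at its centre; lies in the mortar at the start
- macadamia2: macadamia in its shell, ball 26 mm in diameter, 12 g, origin at its centre; lies in the mortar at the start

How it is judged:
By the outcome, as a careful person would: the job done as asked, in the order asked, and still so for the second after the job is handed in, with the robot touching nothing.
Of jar, case, tin only 1 to 3 are there at a start; the rules pass over those that are not, and their reading is None.
Of walnut2, walnut3 only 1 to 2 are there at a start; the rules pass over those that are not, and their reading is None.
At some moment in a run one of case, tin may be knocked a few centimetres aside while the robot is not near it.
It also fails if it takes over 210 s, if anything falls off the work surface, if the arm or the gripper's body presses on something with over 40 N, if the wrist force passes 120 N, or if a joint passes its speed limit or range.

## Working session

There is one attempt and no reset: what is moved stays moved. The work goes in short steps, Python scripts to look and compute and a shell command to move; the robot and the scene stay as the last step left them, time stands still between calls to the robot, and variables do not carry over. Pictures are saved under pics/ and viewed, at most 14 in all, crops included, and the job is handed in when it is done.

```bash
ls; mkdir -p pics; python3 - <<'E'
from rig import arm
import cv2
print(arm.get_obs(), arm.tcp_to_grasp)
for n in ("scene","side"):
    cv2.imwrite(f"pics/{n}0.png",arm.capture(n)[:,:,::-1]); print(arm.calibration(n))
E
```

```text
drive.py
pics
rig.py
{'t': 0.0, 'joint_positions': array([ 1.53757547e+00,  3.85587413e-01,  6.60686722e-03, -5.08391461e-04,
       -1.19402094e+00, -2.58591378e-01]), 'joint_vel': array([ 0.00048595, -0.00019926, -0.00090593, -0.00012662, -0.00156079,
        0.00203763]), 'joint_torque': array([-9.31188515e-04, -3.92287660e+01,  1.88402027e+01,  4.18634310e+00,
       -4.62703363e-03, -4.24563083e-06]), 'ee_pos': array([0.17962105, 0.59800827, 0.23019416]), 'eef_rot': array([ 3.13933999e+00, -1.07299552e-04, -2.91999688e-01]), 'ft_force': array([-0.14960162,  1.18387904,  0.60226384]), 'moment': array([ 0.00324263,  0.0279835 , -0.00248481]), 'grasp_force': 0.0, 'gripper_width': 1.0015566645180507} 0.0187
{'fx': 376.3013185282431, 'fy': 376.3013185282431, 'cx': 256.42052827946605, 'cy': 192.6263052113987, 'rvec': array([ 1.85332695,  1.70159797, -0.68567915]), 'tvec': array([ 0.00981661, -0.33457725,  1.60524733])}
{'fx': 477.5799922671682, 'fy': 477.5799922671682, 'cx': 253.10962965783435, 'cy': 187.71602982404548, 'rvec': array([ 2.33994779, -0.23224885,  0.11747555]), 'tvec': array([-0.59591372,  0.14349917,  1.23749772])}
```
View pics/scene0.png

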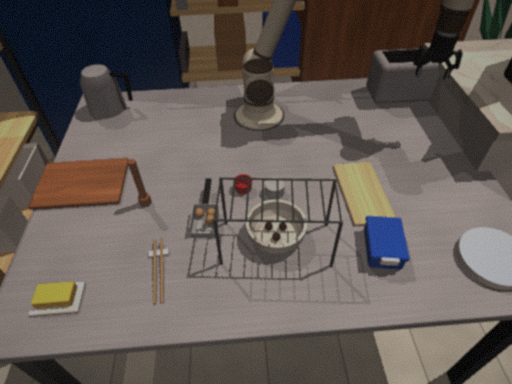

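View pics/side0.png

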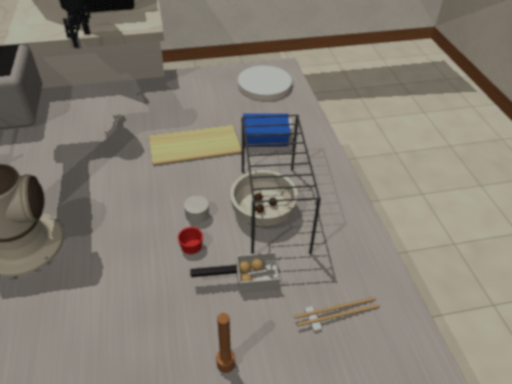

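The arm starts at the left. The red case (scene 243,184 / side 191,240) and the grey tin (scene 273,187 / side 197,208) stand in front of the mortar, and there is no jar. The scoop handle points at the robot (side 190-237,271). The pestle is at side 226,345, and the board at side 195,145 with the lunchbox next to it.

```bash
cat > h.py <<'E'
from rig import arm
import cv2, numpy as np
from scipy.spatial.transform import Rotation as Rn
def ray(c,uv):
    K=np.array([[c['fx'],0,c['cx']],[0,c['fy'],c['cy']],[0,0,1]])
    R=Rn.from_rotvec(c['rvec']).as_matrix()
    return -R.T@c['tvec'], R.T@np.linalg.solve(K,[uv[0],uv[1],1])
def onz(c,uv,z):
    o,d=ray(c,uv); return o+d*(z-o[2])/d[2]
def proj(c,p):
    return cv2.projectPoints(np.float64(p).reshape(-1,1,3),c['rvec'],c['tvec'],np.array([[c['fx'],0,c['cx']],[0,c['fy'],c['cy']],[0,0,1]]),None)[0].reshape(-1,2)
def tri(c1,p1,c2,p2):
    o1,d1=ray(c1,p1);o2,d2=ray(c2,p2)
    s=np.linalg.lstsq(np.c_[d1,-d2],o2-o1,rcond=None)[0]
    a,b=o1+s[0]*d1,o2+s[1]*d2
    return (a+b)/2,np.linalg.norm(a-b)
E
python3 - <<'E'
from h import *
s=cv2.imread('pics/side0.png')[110:310,140:400]; cv2.imwrite('pics/side0z.png',cv2.resize(s,None,fx=3,fy=3,interpolation=cv2.INTER_CUBIC))
s=cv2.imread('pics/scene0.png')[150:280,180:410]; cv2.imwrite('pics/scene0z.png',cv2.resize(s,None,fx=3.4,fy=3.4,interpolation=cv2.INTER_CUBIC))
for n in ('scene','side'):
    c=arm.calibration(n); o,d=ray(c,(256,192)); print(n,o,d/np.linalg.norm(d))
c=arm.calibration('side')
for k,uv,z in (('case',(191,240),.03),('tin',(197,205),.044),('handle',(191,272),.045),('pestle foot',(226,365),0),('board',(195,145),.012)): print(k,onz(c,uv,z))
E
```

```text
scene [ 1.33436914 -0.10071927  0.94771932] [-0.68106111  0.04135934 -0.73105757]
side [ 0.41125841 -0.88268922  0.97919969] [ 0.1592061   0.6882033  -0.70783447]
case [ 0.42667616 -0.09738825  0.03      ]
tin [0.45571809 0.00815888 0.044     ]
handle [ 0.41560266 -0.20631978  0.045     ]
pestle foot [ 0.46182524 -0.42563438  0.        ]
board [0.48252475 0.29969108 0.012     ]
```

View pics/side0z.png

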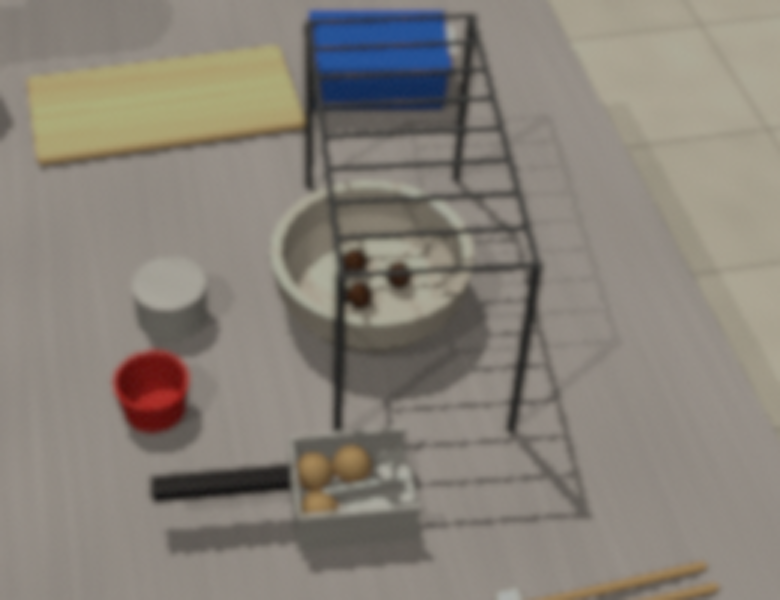

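View pics/scene0z.png

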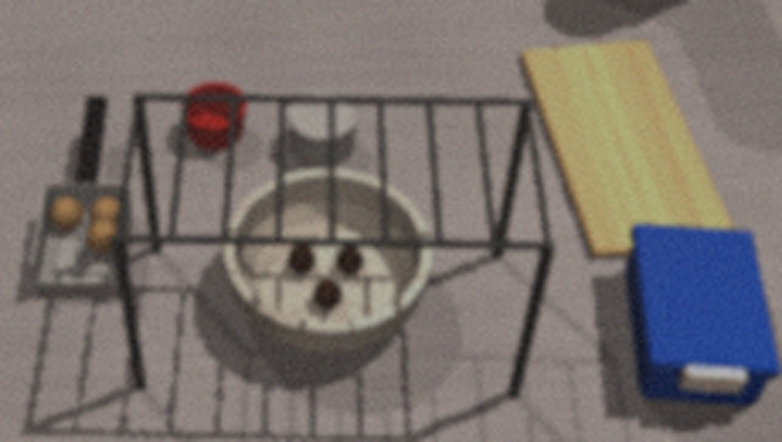

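The zoom confirms the case, tin and three walnuts in the scoop. The scoop stands just outside the shelf's right legs with its mouth pointing +x. The macadamias are at the mortar's middle.

```bash
python3 - <<'E'
from h import *
np.set_printoptions(precision=4,suppress=True)
S=arm.calibration('side');C=arm.calibration('scene')
fs=lambda u,v:(140+u/3,110+v/3)
fc=lambda u,v:(180+u/3.4,150+v/3.4)
for k,s,c in (('shelfFR',(343,268),(137,97)),('shelfBR',(540,265),(120,243)),('shelfFL',(308,22),(525,100)),('shelfBL',(473,17),(548,245)),('handle end',(152,487),(96,98)),('handle front',(290,477),(88,180)),('legFRfoot',(338,430),(155,250)),('legBRfoot',(513,430),(138,388)),('mac1',(359,296),(302,258)),('nut',(314,470),(66,212))):
    print(k,*tri(S,fs(*s),C,fc(*c)))
im={n:cv2.imread(f'pics/{n}0.png') for n in('side','scene')}
for n,cal in(('side',S),('scene',C)):
    hsv=cv2.cvtColor(im[n],cv2.COLOR_BGR2HSV)
    for k,lo,hi in(('red',(0,190,60),(6,255,255)),('red',(174,190,60),(180,255,255)),('board',(20,70,120),(32,255,255)),('pestle',(4,120,40),(14,230,200))):
        m=cv2.inRange(hsv,lo,hi); nn,_,st,ce=cv2.connectedComponentsWithStats(m)
        for i in range(1,nn):
            if st[i,4]>80: print(n,k,st[i],ce[i])
print('case rim',onz(S,fs(152,379),.04),'tin top',onz(S,fs(170,284),.044), 'tin scene',onz(C,fc(320,120),.044),'case scene', onz(C,fc(215,103),.04))
print('board',[onz(S,fs(*p),.012)[:2] for p in((30,80),(278,47),(302,128),(42,158))])
print('board sc',[onz(C,fc(*p),.012)[:2] for p in((523,52),(648,41),(733,225),(593,253))])
print('mortar rim L/R/f/b',[onz(S,fs(*p),.068)[:2] for p in((272,250),(473,250),(368,183),(368,316))],onz(C,fc(330,253),.068))
print('scoop rim',[onz(S,fs(*p),.05)[:2] for p in((290,436),(408,430),(420,508),(298,515))])
print('pestle',tri(S,(224,320),C,(131,163)),onz(S,(226,361),0),onz(C,(145,201),.01))
E
```

```text
shelfFR [ 0.5781 -0.153   0.2035] 0.0040175803797894765
shelfBR [ 0.7272 -0.1696  0.1965] 0.0003167214163534603
shelfFL [0.6103 0.1635 0.2001] 0.0002462026644886752
shelfBL [0.761  0.1468 0.1986] 0.00187649183492068
handle end [ 0.415  -0.2065  0.0435] 0.0009809231753508234
handle front [ 0.5229 -0.2144  0.0404] 0.0017483729135004135
legFRfoot [ 0.5786 -0.1522  0.0026] 0.007489383801308378
legBRfoot [ 0.7262 -0.1727 -0.0044] 0.001684093687481516
mac1 [ 0.6222 -0.0204  0.026 ] 0.00019893389409834483
nut [ 0.5498 -0.2257  0.0423] 0.024621470601906063
side red [180 229  21  24 425] [190.4071 240.0824]
side board [ 149  126   92   37 2375] [193.4017 143.8446]
side pestle [ 163   28  349   91 3733] [347.8243  52.8034]
side pestle [217 314  17  58 641] [224.4228 345.5585]
scene board [  0 115  35  64 765] [ 14.2614 133.4275]
scene board [ 335  162   60   62 2149] [362.8906 190.8581]
scene board [ 31 281  44  24 784] [ 52.2372 292.2449]
scene pestle [217   0  23   8 142] [227.4085   2.9155]
scene pestle [ 299    0  144   81 8250] [361.0798  33.2647]
scene pestle [458   0  21  41 180] [467.4
[... 178 characters left out ...]
  0.0096 0.044 ] tin scene [0.4676 0.013  0.044 ] case scene [ 0.4304 -0.0883  0.04  ]
board [array([0.3454, 0.3683]), array([0.617 , 0.3768]), array([0.6177, 0.2361]), array([0.3507, 0.239 ])]
board sc [array([0.3571, 0.2435]), array([0.3529, 0.3802]), array([0.6093, 0.3868]), array([0.63  , 0.2483])]
mortar rim L/R/f/b [array([0.5483, 0.0111]), array([ 0.7254, -0.0228]), array([0.652 , 0.0816]), array([ 0.6155, -0.0828])] [0.6513 0.0008 0.068 ]
scoop rim [array([ 0.5294, -0.1825]), array([ 0.6245, -0.1949]), array([ 0.6158, -0.2702]), array([ 0.5219, -0.2583])]
pestle (array([ 0.4635, -0.4244,  0.1804]), np.float64(0.0016742147304039839)) [ 0.4633 -0.4169  0.    ] [ 0.4671 -0.4218  0.01  ]
```

Careful with the scale: shifts go in shares of 50 mm and turns go in units of 0.25 rad. That gives: 0.04 m is 0.8, -0.02 m is -0.4, -0.14 rad is -0.56.

```bash
cat > to.py <<'E'
# python3 to.py x y z [roll pitch yaw]: shift in present tool axes, and rotvec in tool axes to that orientation, and shift in the tool axes after the turn
import sys; from h import *
np.set_printoptions(precision=4,suppress=True)
a=list(map(float,sys.argv[1:])); o=arm.get_obs()
R=Rn.from_euler('xyz',o['eef_rot']); T=Rn.from_euler('xyz',a[3:6]) if len(a)>3 else R
d=np.array(a[:3])-o['ee_pos']
print('t',o['t'],'at',o['ee_pos'],o['eef_rot'],'| turn',(R.inv()*T).as_rotvec(),'| shift before',R.inv().apply(d),'after',T.inv().apply(d),'n %.3f'%np.linalg.norm(d))
E
python3 drive.py '[1, 0, 0, 0, 0, 0, -0.56, 1, 0, 0, 0, 0, 0, -0.56, 1, 0, 0, 0, 0, 0, -0.56, 1, 0, 0, 0, 0, 0, -0.56, 1, 0, 0, 0, 0, 0, -0.56, 1, 0, 0.8, -0.4, 0, 0, 0, 1, 0, 0.8, -0.4, 0, 0, 0, 1, 0, 0.8, -0.4, 0, 0, 0]'
python3 drive.py '[1, 0, 0.9, 0, 0, 0, 0, 1, 0, 0.9, 0, 0, 0, 0, 1, 0, 0.9, 0, 0, 0, 0, 1, 0, 0.9, 0, 0, 0, 0, 1, 0, 0.9, 0, 0, 0, 0, 1, 0, 0.9, 0, 0, 0, 0, 1, 0, 0.9, 0, 0, 0, 0, 1, 0, 0.9, 0, 0, 0, 0]'
python3 to.py .44 -.03 .31 3.1416 0 .4
```

```text
t: 0.9
ee_pos: [0.2276, 0.4869, 0.291]
eef_rot: [3.14, 0.001, 0.409]
ft_force: [0.8, 0.1, -0.1]
gripper_width: 1.005
grasp_force: 0.0
t: 1.7
ee_pos: [0.3703, 0.1561, 0.2913]
eef_rot: [-3.141, -0.0, 0.409]
ft_force: [1.3, 0.8, 0.7]
gripper_width: 0.998
grasp_force: 0.0
t 1.7 at [0.3703 0.1561 0.2913] [-3.1413 -0.0001  0.4089] | turn [-0.0003 -0.0001  0.0089] | shift before [-0.01    0.1985 -0.0188] after [-0.0083  0.1986 -0.0187] n 0.200
```

In the tool's units: 0.05 m is 1, -0.01 m is -0.2.

```bash
python3 drive.py '[1, -0.1, 1, -0.2, 0, 0, 0, 1, -0.1, 1, -0.2, 0, 0, 0, 1, 0, 1, 0, 0, 0, 0, 1, 0, 1, 0, 0, 0, 0, 1, 0, 0, 0, 0, 0, 0]'
python3 - <<'E'
from h import *
np.set_printoptions(precision=4,suppress=True)
c=arm.calibration('wrist'); cv2.imwrite('pics/w1.png',arm.capture('wrist')[:,:,::-1])
print(c, ray(c,(256,192))); 
for k,p in (('case',(.427,-.093,.04)),('tin',(.455,.0096,.044))): print(k,proj(c,p))
print(arm.get_obs()['ee_pos'])
E
```

```text
t: 2.2
ee_pos: [0.4405, -0.032, 0.3101]
eef_rot: [3.141, 0.002, 0.399]
ft_force: [-0.8, -0.5, -0.5]
gripper_width: 1.002
grasp_force: 0.0
{'fx': 266.23752721544423, 'fy': 266.23752721544423, 'cx': 257.3123441939131, 'cy': 193.663920047442, 'rvec': array([-2.4187,  1.6046,  0.2234]), 'tvec': array([-0.2004,  0.3212,  0.5612])} (array([ 0.5038, -0.0049,  0.4521]), array([-0.2481, -0.0995, -0.9636]))
case [[289.4356 186.4292]]
tin [[235.9546 145.0473]]
[ 0.4399 -0.0299  0.31  ]
```

View pics/w1.png

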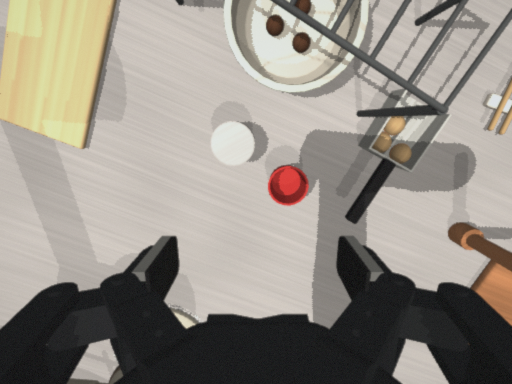

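The wrist view shows the tin top at (233,143) and the case rim at (288,185). It also shows the scoop handle from (352,218) to (391,164), the pestle at (463,233) and the mortar at (298,20).

```bash
cat > find.py <<'E'
# finds case and tin in a wrist picture; python3 find.py name
import sys; from h import *
np.set_printoptions(precision=4,suppress=True)
c=arm.calibration('wrist'); im=arm.capture('wrist')[:,:,::-1].copy(); cv2.imwrite(f'pics/{sys.argv[1]}.png',im)
hsv=cv2.cvtColor(im,cv2.COLOR_BGR2HSV)
red=cv2.inRange(hsv,(0,190,60),(6,255,255))|cv2.inRange(hsv,(174,190,60),(180,255,255))
wh=cv2.inRange(hsv,(0,0,200),(180,25,255))
for k,m,z in(('red',red,.04),('white',wh,.044)):
    for q in cv2.findContours(m,cv2.RETR_EXTERNAL,cv2.CHAIN_APPROX_NONE)[0]:
        if cv2.contourArea(q)>300:
            u,r=cv2.minEnclosingCircle(q); p=onz(c,u,z); e=onz(c,(u[0]+r,u[1]),z)
            print(k,np.array(u),r,p,'radius',np.linalg.norm(p-e))
E
python3 find.py w2; python3 - <<'E'
from h import *
np.set_printoptions(precision=4,suppress=True)
c=arm.calibration('wrist')
for k,uv,z in(('hend',(352,218),.05),('hfront',(391,164),.05),('scoop corners',(372,151),.05),('',(411,170),.05),('',(447,115),.05),('pestle foot',(461,234),.02),('shelfFR',(442,108),.203)): print(k,onz(c,uv,z))
E
```

```text
white [ 29. 239.] 37.643157958984375 [0.1741 0.2733 0.044 ] radius 0.06309653732293473
white [426.5 235.5] 62.11692428588867 [ 0.4399 -0.3357  0.044 ] radius 0.10344669487482168
white [489.5 208.5] 25.93270492553711 [ 0.5203 -0.4032  0.044 ] radius 0.04191300298884856
white [413.   211.25] 40.08204650878906 [ 0.4679 -0.2919  0.044 ] radius 0.06500229502241057
white [207.5125 201.6213] 157.8961639404297 [0.3528 0.0206 0.044 ] radius 0.253637586266517
white [288.0417  36.0417] 42.57948684692383 [0.6184 0.001  0.044 ] radius 0.05804761357495827
white [323.5    10.125] 14.586587905883789 [ 0.6647 -0.0296  0.044 ] radius 0.01942372395037002
white [240.   67.5] 134.47779846191406 [0.5563 0.0465 0.044 ] radius 0.18875494472559465
hend [ 0.4203 -0.202   0.05  ]
hfront [ 0.5209 -0.2142  0.05  ]
scoop corners [ 0.5267 -0.1778  0.05  ]
 [ 0.525  -0.2471  0.05  ]
 [ 0.6147 -0.2515  0.05  ]
pestle foot [ 0.4633 -0.4079  0.02  ]
shelfFR [ 0.5754 -0.1487  0.203 ]
```

```bash
python3 - <<'E'
from h import *
np.set_printoptions(precision=4,suppress=True)
c=arm.calibration('wrist')
im=cv2.imread('pics/w2.png').astype(int)
print(im[185,288],im[143,233],im[143,280])
m=((im[:,:,2]>im[:,:,1]*1.8)&(im[:,:,2]>im[:,:,0]*1.8)&(im[:,:,2]>100)).astype(np.uint8)
m2=(im.min(2)>215).astype(np.uint8)
for k,m,z in(('case',m,.04),('tin',m2,.044)):
    for q in cv2.findContours(m,cv2.RETR_EXTERNAL,cv2.CHAIN_APPROX_NONE)[0]:
        if cv2.contourArea(q)>300:
            u,r=cv2.minEnclosingCircle(q); p=onz(c,u,z);print(k,u,r,p,cv2.contourArea(q))
print(onz(c,(288,184),.04),onz(c,(232.5,142.5),.044))
E
```

```text
[ 61  63 215] [218 225 226] [190 198 204]
case (289.1866760253906, 185.27545166015625) 20.171201705932617 [ 0.4279 -0.0881  0.04  ] 1200.0
tin (233.59019470214844, 142.7215118408203) 21.035001754760742 [0.4556 0.0181 0.044 ] 1236.5
tin (274.7309265136719, 32.231563568115234) 28.313106536865234 [0.6152 0.0217 0.044 ] 972.5
tin (277.0, 40.5) 63.570926666259766 [0.6072 0.0147 0.044 ] 663.0
[ 0.429  -0.0855  0.04  ] [0.4552 0.0197 0.044 ]
```

```bash
python3 to.py .4555 .015 .1 3.1416 0 .4
```

```text
t 2.3 at [ 0.4395 -0.0285  0.3101] [-3.141   0.0016  0.4044] | turn [-0.0006  0.0016  0.0044] | shift before [ 0.0321 -0.0336  0.2101] after [ 0.0316 -0.0338  0.2101] n 0.215
```

```bash
python3 drive.py '[1, 0.64, -0.68, 0, 0, 0, 0, 1, 0, 0, 1, 0, 0, 0, 1, 0, 0, 1, 0, 0, 0, 1, 0, 0, 1, 0, 0, 0, 1, 0, 0, 0.8, 0, 0, 0, 1, 0, 0, 0, 0, 0, 0]'; python3 - <<'E'
from h import *
np.set_printoptions(precision=4,suppress=True)
c=arm.calibration('wrist'); im=arm.capture('wrist')[:,:,::-1]; cv2.imwrite('pics/w3.png',im)
print(arm.get_obs()['ee_pos'], proj(c,[(.4556,.015,.044)]))
im=im.astype(int);m2=(im.min(2)>205).astype(np.uint8)
for q in cv2.findContours(m2,cv2.RETR_EXTERNAL,cv2.CHAIN_APPROX_NONE)[0]:
    if cv2.contourArea(q)>800:
        u,r=cv2.minEnclosingCircle(q); p=onz(c,u,.044);print(u,r,p,cv2.contourArea(q))
E
```

```text
t: 2.9
ee_pos: [0.4511, 0.017, 0.1163]
eef_rot: [-3.14, 0.013, 0.41]
ft_force: [-0.4, -0.8, -0.0]
gripper_width: 0.996
grasp_force: 0.0
[0.454  0.0175 0.1195] [[262.194 198.103]]
(406.5, 89.0) 59.575679779052734 [ 0.5771 -0.0495  0.044 ] 1244.5
(357.3374328613281, 32.25153350830078) 49.33815383911133 [0.5953 0.0029 0.044 ] 2816.5
```

View pics/w3.png

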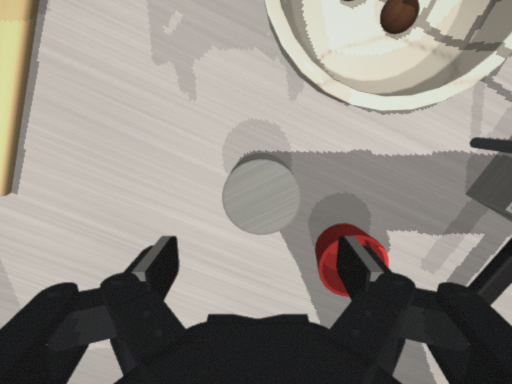

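The tin top is at (261,196), within 2 px of the prediction. Going down to grasp.

```bash
python3 to.py .456 .016 .005 3.1416 0 .4
```

```text
t 2.95 at [0.454  0.0175 0.1195] [3.1415 0.0057 0.4113] | turn [0.0001 0.0057 0.0113] | shift before [0.0019 0.0021 0.1145] after [0.0013 0.0021 0.1145] n 0.115
```

```bash
python3 drive.py '[1, 0.02, 0.04, 0.8, 0, 0, 0.04, 1, 0, 0, 0.8, 0, 0, 0, 1, 0, 0, 0.6, 0, 0, 0, 1, 0, 0, 0, 0, 0, 0, 0.6, 0, 0, 0, 0, 0, 0, 0.3, 0, 0, 0, 0, 0, 0, 0.3, 0, 0, 0, 0, 0, 0, 0.3, 0, 0, 0, 0, 0, 0]'; python3 drive.py '[0.3, 0, 0, 0, 0, 0, 0, 0.3, 0, 0, 0, 0, 0, 0, 0.3, 0, 0, -0.6, 0, 0, 0, 0.3, 0, 0, -1, 0, 0, 0, 0.3, 0, 0, -1, 0, 0, 0, 0.3, 0, 0, 0, 0, 0, 0]'; python3 to.py .43 .305 .14
```

```text
t: 3.75
ee_pos: [0.4599, 0.0165, 0.0139]
eef_rot: [3.141, -0.007, 0.4]
ft_force: [-1.6, 2.8, 6.9]
gripper_width: 0.755
grasp_force: 66.5
t: 4.35
ee_pos: [0.4626, 0.0168, 0.1496]
eef_rot: [3.139, -0.02, 0.4]
ft_force: [-0.0, -0.1, -0.8]
gripper_width: 0.754
grasp_force: 67.6
t 4.35 at [0.4626 0.0168 0.1496] [ 3.1393 -0.0195  0.4001] | turn [0. 0. 0.] | shift before [ 0.0821 -0.2781  0.0106] after [ 0.0821 -0.2781  0.0106] n 0.290
```

In the tool's units: 0.014 m is 0.28, 0.05 m is 1.

```bash
python3 drive.py '[0.3, 0.26, -0.92, 0, 0, 0, 0, 0.3, 0.26, -0.92, 0, 0, 0, 0, 0.3, 0.28, -0.92, 0, 0, 0, 0, 0.3, 0.28, -0.92, 0, 0, 0, 0, 0.3, 0.28, -0.92, 0, 0, 0, 0, 0.3, 0.28, -0.92, 0, 0, 0, 0, 0.3, 0, 0, 1, 0, 0, 0, 0.3, 0, 0, 0.8, 0, 0, 0]';python3 drive.py '[0.3, 0, 0, 0, 0, 0, 0, 0.3, 0, 0, 0, 0, 0, 0]'; python3 - <<'E'
from h import *
cv2.imwrite('pics/side1.png',cv2.resize(arm.capture('side')[90:240,80:280,::-1],None,fx=3,fy=3))
E
python3 to.py .43 .305 .026 3.1416 0 .4
```

```text
t: 5.15
ee_pos: [0.4255, 0.3036, 0.0509]
eef_rot: [-3.139, -0.003, 0.4]
ft_force: [-1.1, -1.0, -3.2]
gripper_width: 0.753
grasp_force: 67.8
t: 5.35
ee_pos: [0.4263, 0.3016, 0.0518]
eef_rot: [3.141, -0.001, 0.399]
ft_force: [0.4, -0.6, -1.5]
gripper_width: 0.759
grasp_force: 67.6
t 5.4 at [0.4271 0.3024 0.0529] [-3.1404 -0.0035  0.3988] | turn [-0.0012 -0.0035 -0.0012] | shift before [ 0.0035 -0.0012  0.027 ] after [ 0.0036 -0.0013  0.0269] n 0.027
```

View pics/side1.png

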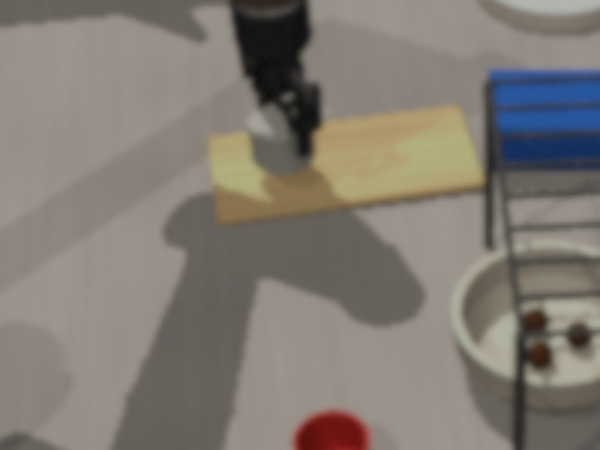

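The tin is held over the left part of the board. I'll lower it gently.

In the tool's units: 0.015 m is 0.3, 0.005 m is 0.1.

```bash
python3 drive.py '[0.3, 0.06, 0, 0.3, 0, 0, 0, 0.3, 0, 0, 0.1, 0, 0, 0, 0.3, 0, 0, 0.06, 0, 0, 0, 0.3, 0, 0, 0.04, 0, 0, 0, 0.3, 0, 0, 0, 0, 0, 0]';  python3 to.py .43 .305 .026 3.1416 0 .4
```

```text
t: 5.9
ee_pos: [0.4289, 0.3028, 0.0265]
eef_rot: [-3.141, -0.001, 0.398]
ft_force: [0.1, 0.3, -2.6]
gripper_width: 0.755
grasp_force: 67.6
t 5.9 at [0.4289 0.3028 0.0265] [-3.1412 -0.0009  0.3982] | turn [-0.0004 -0.0009 -0.0018] | shift before [ 0.0019 -0.0017  0.0005] after [ 0.0019 -0.0017  0.0005] n 0.003
```

```bash
python3 drive.py '[0.3, 0, 0, 0.06, 0, 0, 0, 0.3, 0, 0, 0, 0, 0, 0]'; python3 drive.py '[0.3, 0, 0, 0.04, 0, 0, 0, 0.3, 0, 0, 0, 0, 0, 0]'
```

```text
t: 6.1
ee_pos: [0.429, 0.3029, 0.0259]
eef_rot: [3.141, -0.001, 0.399]
ft_force: [-5.6, -2.7, 17.2]
gripper_width: 0.755
grasp_force: 69.7
t: 6.3
ee_pos: [0.429, 0.3029, 0.0258]
eef_rot: [3.141, -0.002, 0.399]
ft_force: [-10.6, -3.9, 30.3]
gripper_width: 0.755
grasp_force: 71.1
```

```bash
python3 drive.py '[0.3, 0, 0, -0.08, 0, 0, 0, 1, 0, 0, 0, 0, 0, 0, 1, 0, 0, 0, 0, 0, 0, 1, 0, 0, -0.2, 0, 0, 0, 1, 0, 0, -1, 0, 0, 0, 1, 0, 0, -1, 0, 0, 0, 1, 0, 0, -1, 0, 0, 0, 1, 0, 0, -0.6, 0, 0, 0]';  python3 to.py .40 -.03 .22 3.1416 0 .4
```

```text
t: 7.1
ee_pos: [0.4299, 0.3035, 0.2197]
eef_rot: [-3.139, -0.006, 0.399]
ft_force: [-0.7, 1.3, 0.3]
gripper_width: 0.998
grasp_force: 0.0
t 7.1 at [0.4299 0.3035 0.2197] [-3.1395 -0.0061  0.3988] | turn [-0.0021 -0.0061 -0.0012] | shift before [-0.157   0.2957 -0.0019] after [-0.1574  0.2955 -0.0003] n 0.335
```

```bash
python3 drive.py '[1, -0.38, 0.9, 0, 0, 0, 0, 1, -0.38, 0.9, 0, 0, 0, 0, 1, -0.38, 0.9, 0, 0, 0, 0, 1, -0.38, 0.9, 0, 0, 0, 0, 1, -0.38, 0.9, 0, 0, 0, 0, 1, -0.38, 0.9, 0, 0, 0, 0, 1, -0.38, 0.9, 0, 0, 0, 0, 1, -0.42, 0.92, 0, 0, 0, 0]';python3 drive.py '[1, 0, 0, 1, 0, 0, 0, 1, 0, 0, 0, 0, 0, 0]'; cat > red.py <<'E'
import sys; from h import *
np.set_printoptions(precision=4,suppress=True)
for n in ('wrist','side'):
    c=arm.calibration(n); im=arm.capture(n)[:,:,::-1]; cv2.imwrite(f'pics/{sys.argv[1]}{n}.png',im)
    im=im.astype(int); m=((im[:,:,2]>im[:,:,1]*2)&(im[:,:,2]>im[:,:,0]*2)&(im[:,:,2]>90)).astype(np.uint8)
    for q in cv2.findContours(m,cv2.RETR_EXTERNAL,cv2.CHAIN_APPROX_NONE)[0]:
        if cv2.contourArea(q)>200:
            u,r=cv2.minEnclosingCircle(q); x,y,w,h=cv2.boundingRect(q); print(n,u,r,(x,y,w,h),onz(c,u,.04),'bbox c',onz(c,(x+w/2,y+h/2),.025 if n=='side' else .04))
E
python3 red.py r1; python3 to.py .428 -.089 .2 3.1416 0 .4
```

```text
t: 7.9
ee_pos: [0.4265, -0.0912, 0.2155]
eef_rot: [3.141, -0.001, 0.399]
ft_force: [2.3, 1.1, 0.2]
gripper_width: 0.999
grasp_force: 0.0
t: 8.1
ee_pos: [0.422, -0.0911, 0.1605]
eef_rot: [-3.137, 0.011, 0.393]
ft_force: [-0.7, -0.1, 0.2]
gripper_width: 0.999
grasp_force: 0.0
wrist (259.3793640136719, 181.02011108398438) 31.635913848876953 (228, 151, 64, 62) [ 0.4284 -0.0896  0.04  ] bbox c [ 0.4277 -0.0906  0.04  ]
side (190.42335510253906, 240.3430633544922) 13.111825942993164 (179, 228, 23, 26) [ 0.425  -0.1065  0.04  ] bbox c [ 0.4251 -0.0963  0.025 ]
t 8.2 at [ 0.4268 -0.0895  0.1652] [3.1412 0.0018 0.3987] | turn [ 0.0004  0.0018 -0.0013] | shift before [ 0.0013  0.     -0.0348] after [ 0.0014 -0.     -0.0348] n 0.035
```

In the tool's units: 0.05 m is 1, 0.04 m is 0.8.

```bash
python3 drive.py '[1, 0.02, 0, 1, 0, 0, 0, 1, 0, 0, 1, 0, 0, 0, 1, 0, 0, 0.8, 0, 0, 0, 1, 0, 0, 0.34, 0, 0, 0, 1, 0, 0, 0, 0, 0, 0, 0.6, 0, 0, 0, 0, 0, 0, 0.3, 0, 0, 0, 0, 0, 0, 0.3, 0, 0, 0, 0, 0, 0]';python3 drive.py '[0.3, 0, 0, 0, 0, 0, 0, 0.3, 0, 0, 0, 0, 0, 0, 0.3, 0, 0, -0.4, 0, 0, 0, 0.3, 0, 0, -1, 0, 0, 0, 0.3, 0, 0, -1, 0, 0, 0, 0.3, 0, 0, 0, 0, 0, 0]'; python3 to.py .53 .31 .13 3.1416 0 .4
```

```text
t: 9.0
ee_pos: [0.4302, -0.088, 0.0108]
eef_rot: [3.14, -0.006, 0.4]
ft_force: [-0.9, 2.7, 7.3]
gripper_width: 0.743
grasp_force: 63.8
t: 9.6
ee_pos: [0.4334, -0.0883, 0.1367]
eef_rot: [3.135, -0.019, 0.401]
ft_force: [-0.3, -0.2, -1.1]
gripper_width: 0.743
grasp_force: 66.1
t 9.6 at [ 0.4334 -0.0883  0.1367] [ 3.135  -0.0189  0.4008] | turn [ 0.0066 -0.0189  0.0007] | shift before [ 0.2441 -0.3291  0.0092] after [ 0.2441 -0.3292  0.0067] n 0.410
```

```bash
python3 drive.py '[0.3, 0.1, -0.92, 0, 0, 0, 0, 0.3, 0.2, -0.92, 0, 0, 0, 0, 0.3, 0.8, -0.8, 0, 0, 0, 0, 0.3, 0.8, -0.8, 0, 0, 0, 0, 0.3, 0.8, -0.8, 0, 0, 0, 0, 0.3, 0.7, -0.8, 0, 0, 0, 0, 0.3, 0.7, -0.8, 0, 0, 0, 0, 0.3, 0.7, -0.74, 0, 0, 0, 0]';python3 drive.py '[0.3, 0, 0, 1, 0, 0, 0, 0.3, 0, 0, 0.6, 0, 0, 0, 0.3, 0, 0, 0, 0, 0, 0, 0.3, 0, 0, 0, 0, 0, 0]';python3 to.py .525 .308 .03 3.1416 0 .4
```

```text
t: 10.4
ee_pos: [0.5119, 0.285, 0.1303]
eef_rot: [-3.14, -0.003, 0.399]
ft_force: [1.7, -0.1, 0.2]
gripper_width: 0.743
grasp_force: 66.1
t: 10.8
ee_pos: [0.5123, 0.2829, 0.0496]
eef_rot: [-3.142, -0.002, 0.399]
ft_force: [0.8, -0.2, 0.6]
gripper_width: 0.748
grasp_force: 66.2
t 10.8 at [0.5123 0.2829 0.0496] [-3.1415 -0.0022  0.3993] | turn [-0.0001 -0.0022 -0.0007] | shift before [ 0.0214 -0.0181  0.0197] after [ 0.0215 -0.0181  0.0196] n 0.034
```

In the tool's units: 0.021 m is 0.42, -0.018 m is -0.36.

```bash
python3 drive.py '[0.3, 0.42, -0.36, 0, 0, 0, 0, 0.3, 0, 0, 0.3, 0, 0, 0, 0.3, 0, 0, 0.12, 0, 0, 0, 0.3, 0, 0, 0, 0, 0, 0]';python3 drive.py '[0.3, 0, 0, 0.06, 0, 0, 0, 0.3, 0, 0, 0, 0, 0, 0]';python3 drive.py '[0.3, 0, 0, 0.04, 0, 0, 0, 0.3, 0, 0, 0, 0, 0, 0]'
```

```text
t: 11.2
ee_pos: [0.5241, 0.3069, 0.0281]
eef_rot: [-3.141, -0.001, 0.398]
ft_force: [0.3, -0.5, -0.5]
gripper_width: 0.743
grasp_force: 66.1
t: 11.4
ee_pos: [0.5241, 0.3069, 0.0246]
eef_rot: [-3.141, -0.001, 0.398]
ft_force: [-0.5, -0.0, -0.3]
gripper_width: 0.745
grasp_force: 66.1
t: 11.6
ee_pos: [0.5242, 0.3072, 0.0228]
eef_rot: [3.142, -0.001, 0.399]
ft_force: [-1.4, -0.5, 3.6]
gripper_width: 0.744
grasp_force: 66.5
```

In the tool's units: -0.05 m is -1, -0.01 m is -0.2.

```bash
python3 drive.py '[0.3, 0, 0, -0.02, 0, 0, 0, 1, 0, 0, 0, 0, 0, 0, 1, 0, 0, 0, 0, 0, 0, 1, 0, 0, -0.2, 0, 0, 0, 1, 0, 0, -1, 0, 0, 0, 1, 0, 0, -1, 0, 0, 0, 1, 0, 0, -1, 0, 0, 0, 1, 0, 0, -1, 0, 0, 0]';python3 drive.py '[1, -0.6, 0, -0.6, 0, 0, 0.524, 1, -0.6, 0, -0.6, 0, 0, 0.524, 1, -0.6, 0, 0, 0, 0, 0.524, 1, -0.6, 0, 0, 0, 0, 0.524, 1, 0, 0, 0, 0, 0, 0]'; python3 to.py .44 -.21 .2 3.1416 0 -.126
```

```text
t: 12.4
ee_pos: [0.5237, 0.3067, 0.2358]
eef_rot: [-3.141, -0.001, 0.398]
ft_force: [0.1, 0.7, 0.3]
gripper_width: 0.997
grasp_force: 0.0
t: 12.9
ee_pos: [0.4051, 0.2825, 0.2946]
eef_rot: [-3.139, -0.001, -0.125]
ft_force: [0.5, 1.0, -0.2]
gripper_width: 0.999
grasp_force: 0.0
t 12.9 at [0.4051 0.2825 0.2946] [-3.1392 -0.0005 -0.1252] | turn [-0.0024 -0.0005  0.0008] | shift before [0.0961 0.4845 0.0935] after [0.0965 0.4842 0.0946] n 0.503
```

```bash
python3 drive.py '[1, 0.16, 0.9, 0, 0, 0, 0, 1, 0.16, 0.9, 0, 0, 0, 0, 1, 0.16, 0.9, 0, 0, 0, 0, 1, 0.16, 0.9, 0, 0, 0, 0, 1, 0.16, 0.9, 0, 0, 0, 0, 1, 0.16, 0.9, 0, 0, 0, 0, 1, 0.16, 0.9, 0, 0, 0, 0, 1, 0.16, 0.9, 0.4, 0, 0, 0]';python3 drive.py '[1, 0.2, 0.9, 0.4, 0, 0, 0, 1, 0.2, 0.9, 0.6, 0, 0, 0, 1, 0.2, 0.7, 0.6, 0, 0, 0, 1, 0, 0, 0, 0, 0, 0, 1, 0, 0, 0, 0, 0, 0]'; python3 - <<'E'
from h import *
np.set_printoptions(precision=4,suppress=True)
print(arm.get_obs()['ee_pos'],arm.get_obs()['eef_rot'])
c=arm.calibration('wrist'); im=arm.capture('wrist')[:,:,::-1].copy()
# predicted points
th=-.126;o=np.array([.573,-.2265,0]);Rz=Rn.from_euler('z',th).as_matrix()
for p in((-.159,0,.05),(-.11,0,.05),(-.05,0,.05),(-.048,.04,.05),(-.048,-.04,.05),(.05,.04,.05),(.05,-.04,.05)):
    u=proj(c,o+Rz@p)[0];cv2.circle(im,tuple(map(int,u)),2,(0,255,0),-1); print(u)
cv2.imwrite('pics/w4.png',im)
E
```

```text
t: 13.7
ee_pos: [0.4278, -0.084, 0.2758]
eef_rot: [-3.141, -0.008, -0.124]
ft_force: [1.3, 1.5, 0.1]
gripper_width: 1.003
grasp_force: 0.0
t: 14.2
ee_pos: [0.4395, -0.2064, 0.1951]
eef_rot: [3.141, 0.002, -0.127]
ft_force: [0.7, -0.4, 0.5]
gripper_width: 0.995
grasp_force: 0.0
[ 0.4395 -0.2064  0.1951] [ 3.1412  0.0018 -0.1271]
[260.3197 203.1245]
[260.419  160.0104]
[260.5539 101.4318]
[221.288   99.3928]
[299.8257  99.3216]
[217.246  -13.6276]
[304.3874 -13.6946]
```

View pics/w4.png

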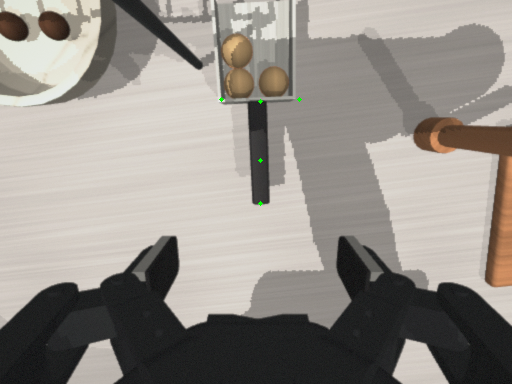

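The prediction dots fall on the handle and the scoop's back edge, so the estimate is good to 2–3 mm. There are three walnuts.

```bash
python3 to.py .464 -.2122 .023 3.1416 0 -.115
```

```text
t 14.25 at [ 0.4401 -0.2057  0.1962] [ 3.1412 -0.0006 -0.1257] | turn [ 0.0004 -0.0006 -0.0107] | shift before [0.0244 0.0034 0.1732] after [0.0245 0.0037 0.1732] n 0.175
```

```bash
python3 drive.py '[0.7, 0.49, 0.07, 0, 0, 0, -0.04, 0.7, 0, 0, 1, 0, 0, 0, 0.7, 0, 0, 1, 0, 0, 0, 0.7, 0, 0, 0.8, 0, 0, 0, 0.7, 0, 0, 0.64, 0, 0, 0, 0.7, 0, 0, 0, 0, 0, 0, 0.5, 0, 0, 0, 0, 0, 0, 0.35, 0, 0, 0, 0, 0, 0]';python3 drive.py '[0.3, 0, 0, 0, 0, 0, 0, 0.2, 0, 0, 0, 0, 0, 0, 0.1, 0, 0, 0, 0, 0, 0, 0.1, 0, 0, 0, 0, 0, 0, 0.1, 0, 0, 0, 0, 0, 0, 0.1, 0, 0, 0, 0, 0, 0]'; python3 to.py .464 -.2122 .023
```

```text
t: 15.05
ee_pos: [0.4658, -0.2117, 0.0263]
eef_rot: [3.141, -0.005, -0.114]
ft_force: [0.6, 0.3, 0.2]
gripper_width: 0.367
grasp_force: 0.0
t: 15.65
ee_pos: [0.4645, -0.212, 0.0251]
eef_rot: [3.141, -0.003, -0.116]
ft_force: [-1.6, 1.4, 7.1]
gripper_width: 0.223
grasp_force: 59.2
t 15.65 at [ 0.4645 -0.212   0.0251] [ 3.1415 -0.0029 -0.1155] | turn [0. 0. 0.] | shift before [-0.0005  0.0003  0.0021] after [-0.0005  0.0003  0.0021] n 0.002
```

In the tool's units: -0.02 m is -0.4, -0.015 m is -0.3.

```bash
python3 drive.py '[0.1, 0, 0, -0.2, 0, 0, 0, 0.1, 0, 0, -0.4, 0, 0, 0, 0.1, 0, 0, -0.4, 0, 0, 0, 0.1, 0, 0, -0.4, 0, 0, 0, 0.1, 0, 0, -0.4, 0, 0, 0, 0.1, 0, 0, -0.3, 0, 0, 0, 0.1, 0, 0, 0, 0, 0, 0]'; python3 - <<'E'
from h import *
cv2.imwrite('pics/side2.png',cv2.resize(arm.capture('side')[180:330,150:350,::-1],None,fx=3,fy=3))
E
```

```text
t: 16.35
ee_pos: [0.4643, -0.2121, 0.1309]
eef_rot: [3.141, -0.004, -0.116]
ft_force: [0.9, -0.5, -2.5]
gripper_width: 0.221
grasp_force: 58.5
```

View pics/side2.png

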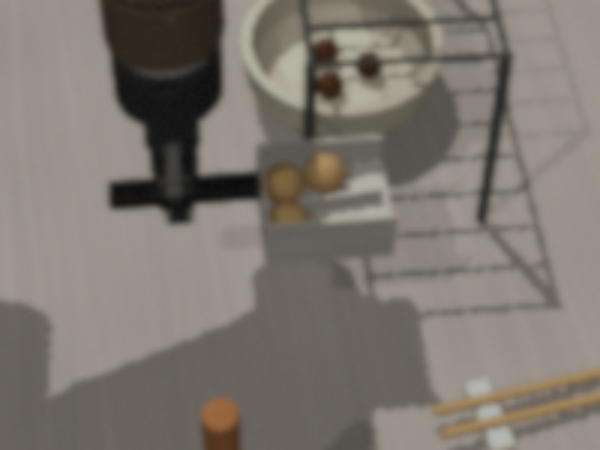

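The scoop is held level with its nuts. Next I'll retreat, then slide left to in front of the mortar.

Careful with the scale: shifts go in shares of 50 mm and turns go in units of 0.25 rad. That gives: -0.02 m is -0.4, -0.015 m is -0.3.

```bash
python3 drive.py '[0.1, -0.16, 0, 0, 0, 0, 0, 0.1, -0.3, 0, 0, 0, 0, 0, 0.1, -0.4, 0, 0, 0, 0, 0, 0.1, -0.4, 0, 0, 0, 0, 0, 0.1, -0.3, 0, 0, 0, 0, 0, 0.1, -0.2, -0.1, 0, 0, 0, 0, 0.1, -0.04, -0.3, 0, 0, 0, 0, 0.1, 0, -0.4, 0, 0, 0, 0]'; python3 drive.py '[0.1, 0, -0.6, 0, 0, 0, 0, 0.1, 0, -0.6, 0, 0, 0, 0, 0.1, 0, -0.6, 0, 0, 0, 0, 0.1, 0, -0.6, 0, 0, 0, 0, 0.1, 0, -0.6, 0, 0, 0, 0, 0.1, 0, -0.4, 0, 0, 0, 0, 0.1, 0, -0.3, 0, 0, 0, 0, 0.1, 0, 0, 0, 0, 0, 0]'; python3 to.py .450 .021 .118 3.1416 0 -.115
```

```text
t: 17.2
ee_pos: [0.3774, -0.1614, 0.128]
eef_rot: [3.142, 0.002, -0.118]
ft_force: [0.9, 0.8, -1.2]
gripper_width: 0.225
grasp_force: 58.5
t: 18.0
ee_pos: [0.4, 0.0235, 0.1282]
eef_rot: [3.141, 0.001, -0.113]
ft_force: [-0.3, -0.6, -1.9]
gripper_width: 0.222
grasp_force: 58.7
t 18.0 at [0.4    0.0235 0.1282] [ 3.1413  0.0005 -0.1129] | turn [0.0003 0.0005 0.0021] | shift before [ 0.05   -0.0032  0.0102] after [ 0.05   -0.0033  0.0102] n 0.051
```

```bash
python3 drive.py '[0.1, 0.16, 0, 0, 0, 0, 0, 0.1, 0.26, -0.06, 0.1, 0, 0, 0, 0.1, 0.26, 0, 0.1, 0, 0, 0, 0.1, 0.26, 0, 0, 0, 0, 0, 0.1, 0.12, 0, 0, 0, 0, 0, 0.1, 0, 0, 0, 0, 0, 0]';python3 - <<'E'
from h import *
a=arm.capture('scene')[130:280,160:360,::-1];b=arm.capture('side')[110:260,170:370,::-1]
cv2.imwrite('pics/b3.png',cv2.resize(np.hstack([a,b]),None,fx=2,fy=2,interpolation=cv2.INTER_CUBIC))
E
python3 to.py .455 .021 .118
```

```text
t: 18.6
ee_pos: [0.454, 0.0185, 0.1185]
eef_rot: [3.141, 0.0, -0.117]
ft_force: [-0.6, 0.3, -1.1]
gripper_width: 0.218
grasp_force: 58.7
t 18.7 at [0.4527 0.0185 0.1185] [ 3.1414  0.0009 -0.1166] | turn [0. 0. 0.] | shift before [ 0.002  -0.0027  0.0005] after [ 0.002  -0.0027  0.0005] n 0.003
```

View pics/b3.png

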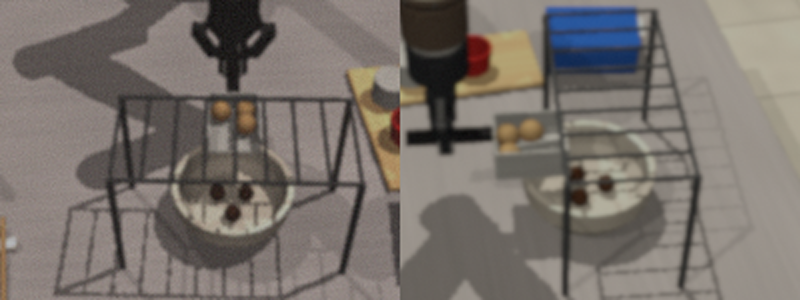

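Everything lines up: the scoop mouth is over the front of the mortar, and the tin and case stand on the board. Now I'll pour slowly, pivoting about the mouth.

In the tool's units: -0.004 m is -0.08, -0.03 rad is -0.12.

```bash
python3 drive.py '[0.1, 0, 0, -0.08, 0, -0.12, 0, 0.1, 0, 0, -0.08, 0, -0.12, 0, 0.1, 0, 0, -0.08, 0, -0.12, 0, 0.1, 0, 0, -0.08, 0, -0.12, 0, 0.1, 0, 0, -0.08, 0, -0.12, 0, 0.1, 0, 0, -0.08, 0, -0.12, 0, 0.1, 0, 0, -0.08, 0, -0.12, 0, 0.1, 0, 0, -0.08, 0, -0.12, 0]';python3 drive.py '[0.1, 0, 0, -0.08, 0, -0.12, 0, 0.1, 0, 0, -0.08, 0, -0.12, 0, 0.1, 0, 0, -0.08, 0, -0.12, 0, 0.1, 0, 0, -0.08, 0, -0.12, 0, 0.1, 0, 0, -0.08, 0, -0.12, 0, 0.1, 0, 0, -0.08, 0, -0.12, 0, 0.1, 0, 0, -0.08, 0, -0.12, 0, 0.1, 0, 0, -0.08, 0, -0.12, 0]'; python3 - <<'E'
from h import *
o=arm.get_obs(); T=Rn.from_euler('xyz',o['eef_rot'])
# mouth relative to TCP in tool axes: x +.16, z +.006
print(o['ee_pos'],o['ee_pos']+T.apply([.16,0,.006]))
E
```

```text
t: 19.5
ee_pos: [0.4559, 0.0186, 0.1508]
eef_rot: [-3.141, 0.241, -0.115]
ft_force: [-0.5, 0.3, -0.8]
gripper_width: 0.223
grasp_force: 58.7
t: 20.3
ee_pos: [0.4669, 0.0174, 0.1809]
eef_rot: [-3.141, 0.48, -0.115]
ft_force: [1.1, -0.9, -1.2]
gripper_width: 0.227
grasp_force: 58.7
[0.46693424 0.01741818 0.18090277] [0.60513322 0.00141413 0.10165056]
```

In the tool's units: -0.0035 m is -0.07, 0.001 m is 0.02, -0.03 rad is -0.12.

```bash
python3 drive.py '[0.1, 0.02, 0, -0.07, 0, -0.12, 0, 0.1, 0.02, 0, -0.07, 0, -0.12, 0, 0.1, 0.02, 0, -0.07, 0, -0.12, 0, 0.1, 0.02, 0, -0.07, 0, -0.12, 0, 0.1, 0.02, 0, -0.07, 0, -0.12, 0, 0.1, 0, 0, -0.07, 0, -0.12, 0, 0.1, 0, 0, 0, 0, 0, 0, 0.1, 0, 0, 0, 0, 0, 0]';python3 - <<'E'
from h import *
o=arm.get_obs(); T=Rn.from_euler('xyz',o['eef_rot'])
print(o['ee_pos'],o['ee_pos']+T.apply([.16,0,.006]))
a=arm.capture('scene')[130:280,160:360,::-1];b=arm.capture('side')[110:260,170:370,::-1]
cv2.imwrite('pics/b4.png',cv2.resize(np.hstack([a,b]),None,fx=2,fy=2,interpolation=cv2.INTER_CUBIC))
E
```

```text
t: 21.1
ee_pos: [0.4822, 0.0156, 0.1956]
eef_rot: [-3.141, 0.659, -0.116]
ft_force: [-0.1, -0.4, -1.0]
gripper_width: 0.223
grasp_force: 58.8
[0.48218312 0.01560582 0.19564954] [0.60416151 0.00144082 0.0929041 ]
```

View pics/b4.png

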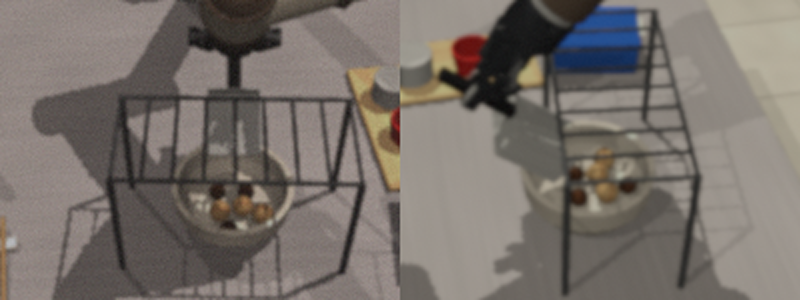

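All three walnuts are in the mortar (side panel around 605,155-190) and the scoop is empty. I'll level it, back out and return it.

In the tool's units: 0.008 m is 0.16, -0.002 m is -0.04, 0.06 rad is 0.24.

```bash
python3 drive.py '[0.1, -0.04, 0, 0.16, 0, 0.24, 0, 0.1, -0.04, 0, 0.16, 0, 0.24, 0, 0.1, -0.04, 0, 0.16, 0, 0.24, 0, 0.1, -0.04, 0, 0.16, 0, 0.24, 0, 0.1, -0.04, 0, 0.16, 0, 0.24, 0, 0.1, -0.04, 0, 0.16, 0, 0.24, 0, 0.1, -0.04, 0, 0.16, 0, 0.24, 0, 0.1, -0.04, 0, 0.16, 0, 0.24, 0]';python3 drive.py '[0.1, -0.1, 0, 0.16, 0, 0.24, 0, 0.1, -0.1, 0, 0.16, 0, 0.24, 0, 0.1, -0.1, 0, 0.16, 0, 0.24, 0, 0.1, -0.4, 0, 0, 0, 0, 0, 0.1, -0.4, 0, 0, 0, 0, 0, 0.1, 0, 0, 0, 0, 0, 0]'; python3 to.py .375 .025 .135 3.1416 0 -.115
```

```text
t: 22.0
ee_pos: [0.4402, 0.0203, 0.1459]
eef_rot: [-3.141, 0.177, -0.115]
ft_force: [-0.8, 0.1, -1.4]
gripper_width: 0.221
grasp_force: 58.7
t: 22.6
ee_pos: [0.3803, 0.0263, 0.1236]
eef_rot: [3.141, 0.002, -0.115]
ft_force: [0.3, -0.4, -1.3]
gripper_width: 0.22
grasp_force: 58.7
t 22.6 at [0.3803 0.0263 0.1236] [ 3.1413  0.0016 -0.1148] | turn [0.0003 0.0016 0.0002] | shift before [-0.0051  0.0019 -0.0114] after [-0.0051  0.0019 -0.0114] n 0.013
```

In the tool's units: 0.04 m is 0.8, 0.035 m is 0.7.

```bash
python3 drive.py '[0.1, 0, 0.4, 0, 0, 0, 0, 0.1, 0, 0.7, 0, 0, 0, 0, 0.1, 0, 0.8, 0, 0, 0, 0, 0.1, 0, 0.8, 0, 0, 0, 0, 0.1, 0, 0.8, 0, 0, 0, 0, 0.1, 0, 0.8, 0, 0, 0, 0, 0.1, 0.4, 0.6, 0.4, 0, 0, 0, 0.1, 0.6, 0, 0.4, 0, 0, 0]'; python3 drive.py '[0.1, 0.4, 0, 0.5, 0, 0, 0, 0.1, 0, 0, 0.4, 0, 0, 0, 0.1, 0, 0, 0.1, 0, 0, 0, 0.1, 0, 0, 0, 0, 0, 0]'; python3 to.py .43 -.2122 .025 3.1416 0 -.115
```

```text
t: 23.4
ee_pos: [0.4046, -0.2254, 0.0838]
eef_rot: [3.141, -0.002, -0.121]
ft_force: [0.9, 0.5, -0.5]
gripper_width: 0.222
grasp_force: 59.1
t: 23.8
ee_pos: [0.4241, -0.2245, 0.033]
eef_rot: [3.142, 0.002, -0.116]
ft_force: [0.3, 0.6, -0.1]
gripper_width: 0.221
grasp_force: 59.1
t 23.8 at [ 0.4241 -0.2245  0.033 ] [ 3.1415  0.0021 -0.1156] | turn [ 0.0001  0.0021 -0.0006] | shift before [ 0.0045 -0.0129  0.008 ] after [ 0.0045 -0.0129  0.008 ] n 0.016
```

In the tool's units: 0.005 m is 0.1.

```bash
python3 drive.py '[0.1, 0, 0, 0.1, 0, 0, 0, 0.1, 0, 0, 0, 0, 0, 0]'; python3 drive.py '[0.1, 0, 0, 0.06, 0, 0, 0, 0.1, 0, 0, 0, 0, 0, 0]'; python3 drive.py '[0.1, 0, 0, 0.04, 0, 0, 0, 0.1, 0, 0, 0, 0, 0, 0]'
```

```text
t: 24.0
ee_pos: [0.4248, -0.2244, 0.0292]
eef_rot: [3.142, -0.001, -0.116]
ft_force: [0.3, 0.0, -1.0]
gripper_width: 0.223
grasp_force: 59.1
t: 24.2
ee_pos: [0.4252, -0.2245, 0.0261]
eef_rot: [3.141, -0.002, -0.115]
ft_force: [0.1, 0.1, -1.2]
gripper_width: 0.224
grasp_force: 59.4
t: 24.4
ee_pos: [0.4246, -0.2244, 0.0248]
eef_rot: [3.141, -0.0, -0.114]
ft_force: [-4.9, 2.1, 10.6]
gripper_width: 0.222
grasp_force: 60.8
```

In the tool's units: -0.05 m is -1, -0.03 m is -0.6.

```bash
python3 drive.py '[0.1, 0, 0, -0.04, 0, 0, 0, 0.7, 0, 0, 0, 0, 0, 0, 0.7, 0, 0, 0, 0, 0, 0, 0.7, 0, 0, 0, 0, 0, 0, 0.7, 0, 0, -0.6, 0, 0, 0, 0.7, 0, 0, -1, 0, 0, 0, 0.7, 0, 0, -1, 0, 0, 0, 1, 0, 0, -1, 0, 0, 0]'; python3 drive.py '[1, 0, 0.4, -1, 0, 0, 0, 1, 0, 0.8, -1, 0, 0, 0, 1, -0.2, 0.8, -0.6, 0, 0, 0, 1, -0.2, 0.8, 0, 0, 0, 0, 1, 0, 0, 0, 0, 0, 0, 1, 0, 0, 0, 0, 0, 0]'; python3 - <<'E'
from h import *
np.set_printoptions(precision=4,suppress=True)
c=arm.calibration('wrist'); im=arm.capture('wrist')[:,:,::-1].copy()
print(arm.get_obs()['ee_pos'],arm.get_obs()['eef_rot'])
for z in(0,.19):
    u=proj(c,[.464,-.421,z])[0]; print(z,u); cv2.circle(im,tuple(map(int,u)),3,(0,255,0),-1)
cv2.imwrite('pics/w5.png',im)
s=arm.capture('side')[:,:,::-1]; cv2.imwrite('pics/side5.png',s)
E
```

```text
t: 25.2
ee_pos: [0.4241, -0.2244, 0.2073]
eef_rot: [-3.142, 0.001, -0.116]
ft_force: [1.8, -0.9, -0.2]
gripper_width: 0.85
grasp_force: 0.0
t: 25.8
ee_pos: [0.3894, -0.3508, 0.3197]
eef_rot: [-3.141, 0.001, -0.118]
ft_force: [1.3, 0.4, -0.1]
gripper_width: 0.997
grasp_force: 0.0
[ 0.3897 -0.3502  0.3196] [-3.1408  0.0013 -0.1166]
0 [294.4299 109.5964]
0.19 [320.6349 103.4574]
```

View pics/w5.png

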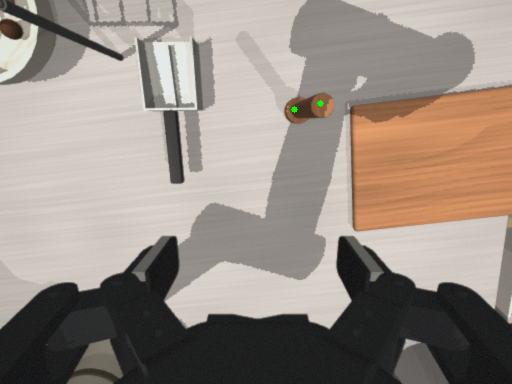

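The scoop stands empty and upright on the bench. The pestle top is at (323,105), about 2.5 px from the prediction, so I'll correct y to -0.423.

```bash
python3 to.py .4625 -.4228 .143 3.1416 0 -.105
```

```text
t 25.9 at [ 0.39   -0.3498  0.3198] [-3.1409  0.0012 -0.1155] | turn [-0.0006  0.0012 -0.0105] | shift before [0.0807 0.0643 0.1766] after [0.0798 0.065  0.1768] n 0.205
```

In the tool's units: 0.05 m is 1, 0.04 m is 0.8, -0.01 rad is -0.04.

```bash
python3 drive.py '[0.8, 0.8, 0.64, 0, 0, 0, -0.04, 0.8, 0.8, 0.66, 0, 0, 0, 0, 0.8, 0, 0, 0.8, 0, 0, 0, 0.8, 0, 0, 1, 0, 0, 0, 0.8, 0, 0, 1, 0, 0, 0, 0.8, 0, 0, 0.72, 0, 0, 0, 0.8, 0, 0, 0, 0, 0, 0, 0.8, 0, 0, 0, 0, 0, 0]'; python3 to.py .4625 -.4228 .143 3.1416 0 -.105; python3 drive.py '[0.5, 0, 0, 0, 0, 0, 0, 0.4, 0, 0, 0, 0, 0, 0, 0.3, 0, 0, 0, 0, 0, 0, 0.1, 0, 0, 0, 0, 0, 0, 0.1, 0, 0, 0, 0, 0, 0, 0.1, 0, 0, 0, 0, 0, 0]'
```

```text
t: 26.7
ee_pos: [0.4612, -0.4213, 0.145]
eef_rot: [3.141, 0.0, -0.104]
ft_force: [0.5, -0.7, 1.0]
gripper_width: 0.801
grasp_force: 0.0
t 26.7 at [ 0.4612 -0.4213  0.145 ] [ 3.1406  0.0005 -0.1035] | turn [0.001  0.0005 0.0015] | shift before [0.0015 0.0014 0.002 ] after [0.0015 0.0014 0.002 ] n 0.003
t: 27.3
ee_pos: [0.4611, -0.4224, 0.1465]
eef_rot: [3.139, -0.003, -0.105]
ft_force: [0.0, -0.4, 5.6]
gripper_width: 0.267
grasp_force: 58.9
```

```bash
python3 drive.py '[0.1, 0, 0, -0.4, 0, 0, 0, 0.1, 0, 0, -0.8, 0, 0, 0, 0.1, 0, 0, -0.8, 0, 0, 0, 0.1, 0, -0.6, 0, 0, 0, 0, 0.1, 0, -0.8, 0, 0, 0, 0, 0.1, 0, -0.8, 0, 0, 0, 0, 0.1, 0, -0.8, 0, 0, 0, 0, 0.1, 0, -0.8, 0, 0, 0, 0]'; python3 drive.py '[0.1, 0, -0.8, 0, 0, 0, 0, 0.1, 0, -0.8, 0, 0, 0, 0, 0.1, 0, -0.8, 0, 0, 0, 0, 0.1, 0, -0.8, 0, 0, 0, 0, 0.1, 0, -0.8, 0, 0, 0, 0, 0.1, 0, -0.6, 0, 0, 0, 0, 0.1, 0, 0, 0, 0, 0, 0]'; python3 to.py .5674 .0075 .25 3.1416 0 -.105
```

```text
t: 28.1
ee_pos: [0.4796, -0.2309, 0.2437]
eef_rot: [-3.141, 0.001, -0.107]
ft_force: [0.5, 0.3, -0.7]
gripper_width: 0.262
grasp_force: 59.2
t: 28.8
ee_pos: [0.5045, -0.0009, 0.2438]
eef_rot: [-3.141, 0.001, -0.102]
ft_force: [0.8, -1.4, -1.7]
gripper_width: 0.266
grasp_force: 59.3
t 28.8 at [ 0.5045 -0.0009  0.2438] [-3.1408  0.0009 -0.1018] | turn [-0.0008  0.0009  0.0032] | shift before [ 0.0618 -0.0148 -0.0062] after [ 0.0617 -0.015  -0.0062] n 0.064
```

In the tool's units: 0.021 m is 0.42, 0.02 m is 0.4, 0.05 rad is 0.2.

```bash
python3 drive.py '[0.1, 0.4, -0.14, -0.06, 0, 0, 0, 0.1, 0.42, -0.16, -0.06, 0, 0, 0, 0.1, 0, 0, 0.02, 0, 0.2, 0, 0.1, 0, 0, 0.02, 0, 0.2, 0, 0.1, 0, 0, 0.02, 0, 0.2, 0, 0.1, 0, 0, 0.02, 0, 0.2, 0, 0.1, 0, 0, 0.04, 0, 0.2, 0, 0.1, 0, 0, 0.04, 0, 0.2, 0]'; python3 drive.py '[0.1, 0, 0, 0.04, 0, 0.2, 0, 0.1, 0, 0, 0.04, 0, 0.2, 0, 0.1, -0.02, 0, 0.06, 0, 0.2, 0, 0.1, -0.04, 0, 0.06, 0, 0.2, 0, 0.1, -0.04, 0, 0.08, 0, 0.2, 0, 0.1, -0.04, 0, 0.08, 0, 0.2, 0, 0.1, 0, 0, 0, 0, 0, 0]'; cat > tip.py <<'E'
from h import *
np.set_printoptions(precision=4,suppress=True)
o=arm.get_obs(); T=Rn.from_euler('xyz',o['eef_rot']); S=Rn.from_euler('z',-.105); O=np.array([.639,0,0])
tip=o['ee_pos']+T.apply([0,0,.1465])
print('t',o['t'],'tip',tip,'local tip',S.inv().apply(tip-O),'tcp local',S.inv().apply(o['ee_pos']-O),'F',o['ft_force'])
print('local axes in tool: x',T.inv().apply(S.apply([1,0,0])),'y',T.inv().apply(S.apply([0,1,0])),'z',T.inv().apply([0,0,1]))
E
python3 tip.py
```

```text
t: 29.6
ee_pos: [0.5474, 0.0058, 0.2419]
eef_rot: [3.141, -0.3, -0.107]
ft_force: [-0.1, 0.6, -0.8]
gripper_width: 0.263
grasp_force: 59.4
t: 30.3
ee_pos: [0.554, -0.0024, 0.2305]
eef_rot: [3.127, -0.579, -0.108]
ft_force: [-0.1, -0.7, -1.8]
gripper_width: 0.264
grasp_force: 59.5
t 30.3 tip [ 0.6334 -0.0131  0.1079] local tip [-0.0042 -0.0137  0.1079] tcp local [-0.0843 -0.0113  0.2305] F [-0.1082 -0.6952 -1.8471]
local axes in tool: x [ 0.8371 -0.0105  0.547 ] y [-0.0021 -0.9999 -0.016 ] z [ 0.5471  0.0122 -0.837 ]
```

```bash
python3 - <<'E'
from h import *
a=arm.capture('scene')[175:275,215:345,::-1];b=arm.capture('side')[135:235,210:340,::-1]
S=Rn.from_euler('z',-.105); O=np.array([.639,0,0])
cv2.imwrite('pics/b6.png',cv2.resize(np.hstack([a,b]),None,fx=3,fy=3,interpolation=cv2.INTER_CUBIC))
for n,o in(('scene',(215,175,0)),('side',(210,135,130))):
    c=arm.calibration(n)
    for p in((0,0,.018),(.057,0,.018),(0,.057,.018),(0,-.057,.018),(-.004,-.0137,.108)):
        u=proj(c,O+S.apply(p))[0]; print(n,p,((u[0]-o[0]+o[2])*3,(u[1]-o[1])*3))
E
```

```text
scene (0, 0, 0.018) (np.float64(182.8086358572703), np.float64(169.01793769940198))
scene (0.057, 0, 0.018) (np.float64(183.35085605531344), np.float64(215.15937853737336))
scene (0, 0.057, 0.018) (np.float64(238.52918111049235), np.float64(169.6434522049751))
scene (0, -0.057, 0.018) (np.float64(127.24762749800266), np.float64(168.39421414258726))
scene (-0.004, -0.0137, 0.108) (np.float64(170.69511719144032), np.float64(109.3575055240419))
side (0, 0, 0.018) (np.float64(551.8360689528046), np.float64(208.36943984505928))
side (0.057, 0, 0.018) (np.float64(612.903021586985), np.float64(204.57189463031887))
side (0, 0.057, 0.018) (np.float64(544.9556350179678), np.float64(165.0155829977476))
side (0, -0.057, 0.018) (np.float64(559.1492748439779), np.float64(254.45020805003278))
side (-0.004, -0.0137, 0.108) (np.float64(552.2468209540663), np.float64(149.0851117455688))
```

View pics/b6.png

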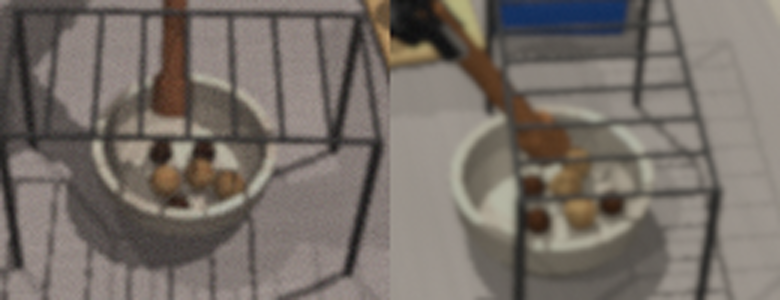

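In the scene panel the pestle foot is over the mortar at (170,105). The three walnuts (165-229,172-182) and the macadamias lie around the middle and the far side. I'll descend on the free right-front side.

In the tool's units: 0.01 m is 0.2, -0.0066 m is -0.132.

```bash
python3 drive.py '[0.1, -0.15, 0.18, -0.1, 0, 0, 0, 0.1, -0.15, 0.18, -0.1, 0, 0, 0, 0.1, -0.132, 0, 0.2, 0, 0, 0, 0.1, -0.132, 0, 0.2, 0, 0, 0, 0.1, -0.132, 0, 0.2, 0, 0, 0, 0.1, 0, 0, 0, 0, 0, 0]'; python3 tip.py
```

```text
t: 31.0
ee_pos: [0.5357, -0.0139, 0.2094]
eef_rot: [3.126, -0.563, -0.11]
ft_force: [-0.1, 0.4, -1.3]
gripper_width: 0.266
grasp_force: 59.7
t 31.0 tip [ 0.6132 -0.0247  0.0856] local tip [-0.0231 -0.0272  0.0856] tcp local [-0.1013 -0.0247  0.2094] F [-0.0924  0.3561 -1.3214]
local axes in tool: x [ 0.8454 -0.0126  0.5339] y [-0.0038 -0.9998 -0.0176] z [ 0.5341  0.0128 -0.8453]
```

In the tool's units: 0.01 m is 0.2, -0.0066 m is -0.132.

```bash
python3 drive.py '[0.1, -0.132, 0, 0.2, 0, 0, 0, 0.1, 0, 0, 0, 0, 0, 0]';python3 -c "
from rig import arm;print(arm.get_obs()['joint_positions'])"; python3 tip.py
```

```text
t: 31.2
ee_pos: [0.5353, -0.0124, 0.2039]
eef_rot: [3.123, -0.554, -0.108]
ft_force: [0.1, -0.6, -0.9]
gripper_width: 0.263
grasp_force: 59.7
[ 0.15043288  0.03156225 -0.95674715  1.27234154 -0.1605815   0.08001389]
t 31.2 tip [ 0.6116 -0.0235  0.0793] local tip [-0.0248 -0.0262  0.0793] tcp local [-0.1018 -0.0232  0.2039] F [ 0.1162 -0.6029 -0.8812]
local axes in tool: x [ 0.8504 -0.0133  0.526 ] y [-0.0029 -0.9998 -0.0206] z [ 0.5262  0.016  -0.8502]
```

```bash
python3 drive.py '[0.1, 0.17, 0, 0.106, 0, -0.2, 0, 0.1, 0.17, 0, 0.106, 0, -0.2, 0, 0.1, 0, 0, 0, 0, 0, 0]'; python3 tip.py;python3 -c "
from rig import arm;print(arm.get_obs()['joint_positions'])"
```

```text
t: 31.5
ee_pos: [0.5558, -0.021, 0.2121]
eef_rot: [3.114, -0.52, -0.116]
ft_force: [0.3, 1.7, -0.2]
gripper_width: 0.267
grasp_force: 59.6
t 31.5 tip [ 0.6276 -0.0333  0.085 ] local tip [-0.0078 -0.0343  0.085 ] tcp local [-0.0806 -0.0296  0.2121] F [ 0.2526  1.707  -0.2175]
local axes in tool: x [ 0.8677 -0.024   0.4965] y [-0.0091 -0.9994 -0.0323] z [ 0.497   0.0235 -0.8675]
[ 0.27636263  0.06814566 -0.82251711  0.82950166 -0.2954656   0.41716525]
```

```bash
python3 to.py .5603 -.0239 .212 3.1416 -.45 -.105
```

```text
t 31.5 at [ 0.5558 -0.021   0.2121] [ 3.1145 -0.5201 -0.1155] | turn [ 0.032  -0.07   -0.0103] | shift before [0.0041 0.0023 0.0026] after [0.0043 0.0024 0.0022] n 0.005
```

In the tool's units: 0.002 m is 0.04, 0.0015 m is 0.03, -0.035 rad is -0.14.

```bash
python3 drive.py '[0.1, 0.04, 0.02, 0.03, 0.064, -0.14, -0.02, 0.1, 0.04, 0.02, 0.02, 0.064, -0.14, -0.02, 0.1, 0, 0, 0, 0, 0, 0, 0.1, 0, 0, 0, 0, 0, 0]'; python3 tip.py; python3 to.py .5603 -.0239 .212 3.1416 -.45 -.105
```

```text
t: 31.9
ee_pos: [0.5582, -0.0258, 0.2108]
eef_rot: [3.136, -0.449, -0.102]
ft_force: [0.5, -1.3, -1.4]
gripper_width: 0.263
grasp_force: 59.7
t 31.9 tip [ 0.6214 -0.0332  0.0789] local tip [-0.0141 -0.0348  0.0789] tcp local [-0.0777 -0.0341  0.2108] F [ 0.4617 -1.3093 -1.4326]
local axes in tool: x [0.9008 0.0001 0.4342] y [ 0.0025 -1.     -0.0048] z [ 0.4342  0.0054 -0.9008]
t 31.9 at [ 0.5582 -0.0258  0.2108] [ 3.1356 -0.4492 -0.1023] | turn [0.0048 0.0008 0.0025] | shift before [ 0.0022 -0.0021 -0.0002] after [ 0.0022 -0.0021 -0.0002] n 0.003
```

In the tool's units: 0.0077 m is 0.154, -0.0037 m is -0.074.

```bash
python3 drive.py '[0.1, -0.074, 0, 0.154, 0, 0, 0, 0.1, -0.074, 0, 0.154, 0, 0, 0, 0.1, -0.074, 0, 0.154, 0, 0, 0, 0.1, 0, 0, 0, 0, 0, 0]'; python3 tip.py; python3 drive.py '[0.1, -0.074, 0, 0.154, 0, 0, 0, 0.1, -0.074, 0, 0.154, 0, 0, 0, 0.1, 0, 0, 0, 0, 0, 0]'; python3 tip.py;python3 -c "
from rig import arm;print(arm.get_obs()['joint_positions'])"
```

```text
t: 32.3
ee_pos: [0.5558, -0.0267, 0.1824]
eef_rot: [3.135, -0.443, -0.102]
ft_force: [-0.3, -0.7, -1.5]
gripper_width: 0.265
grasp_force: 59.7
t 32.3 tip [ 0.6181 -0.0341  0.05  ] local tip [-0.0172 -0.0361  0.05  ] tcp local [-0.08   -0.0352  0.1824] F [-0.3238 -0.7403 -1.4663]
local axes in tool: x [ 0.9034 -0.0004  0.4288] y [ 0.0023 -1.     -0.0057] z [ 0.4288  0.0062 -0.9034]
t: 32.6
ee_pos: [0.5641, -0.0233, 0.1765]
eef_rot: [-3.139, -0.466, -0.101]
ft_force: [-6.6, -1.2, 21.8]
gripper_width: 0.263
grasp_force: 62.0
t 32.6 tip [ 0.6296 -0.0296  0.0456] local tip [-0.0062 -0.0304  0.0456] tcp local [-0.0721 -0.0311  0.1765] F [-6.5757 -1.1709 21.8129]
local axes in tool: x [0.8933 0.0049 0.4495] y [ 0.0033 -1.      0.0045] z [ 0.4495 -0.0025 -0.8933]
[ 0.26904214  0.14122751 -0.78589255  0.67491451 -0.25912441  0.57864951]
```

```bash
python3 drive.py '[0.1, 0.16, 0, -0.32, 0, 0, 0, 0.1, -0.108, 0.14, -0.054, 0, 0, 0, 0.1, 0, 0.14, 0, 0, 0, 0, 0.1, 0, 0, 0, 0, 0, 0]'; python3 tip.py;  python3 to.py .5603 -.0239 .212 3.1416 -.45 -.105
```

```text
t: 33.0
ee_pos: [0.5493, -0.0401, 0.1845]
eef_rot: [3.137, -0.445, -0.104]
ft_force: [-0.3, -0.4, -1.6]
gripper_width: 0.266
grasp_force: 59.7
t 33.0 tip [ 0.612  -0.0474  0.0523] local tip [-0.0219 -0.05    0.0523] tcp local [-0.085  -0.0493  0.1845] F [-0.2533 -0.3975 -1.577 ]
local axes in tool: x [ 0.9025 -0.0015  0.4306] y [ 0.0006 -1.     -0.0046] z [ 0.4306  0.0044 -0.9025]
t 33.0 at [ 0.5493 -0.0401  0.1845] [ 3.1367 -0.4452 -0.1044] | turn [0.0046 0.0048 0.0006] | shift before [ 0.0202 -0.0171 -0.0209] after [ 0.0202 -0.0173 -0.0208] n 0.034
```

In the tool's units: 0.0108 m is 0.216, 0.0063 m is 0.126.

```bash
python3 drive.py '[0.1, 0.216, -0.12, 0.104, 0, 0, 0, 0.1, -0.06, 0, 0.126, 0, 0, 0, 0.1, 0, 0, 0, 0, 0, 0]'; python3 tip.py; python3 drive.py '[0.1, -0.06, 0, 0.126, 0, 0, 0, 0.1, 0, 0, 0, 0, 0, 0]'; python3 tip.py
```

```text
t: 33.3
ee_pos: [0.565, -0.0337, 0.1788]
eef_rot: [3.138, -0.449, -0.102]
ft_force: [0.5, -0.5, 1.4]
gripper_width: 0.262
grasp_force: 60.3
t 33.3 tip [ 0.6282 -0.0407  0.0468] local tip [-0.0065 -0.0416  0.0468] tcp local [-0.07   -0.0413  0.1788] F [ 0.4684 -0.4809  1.3686]
local axes in tool: x [0.901  0.0012 0.4338] y [ 0.0026 -1.     -0.0027] z [ 0.4338  0.0035 -0.901 ]
t: 33.5
ee_pos: [0.5668, -0.0334, 0.175]
eef_rot: [3.14, -0.455, -0.103]
ft_force: [0.2, -2.7, 8.1]
gripper_width: 0.262
grasp_force: 60.7
t 33.5 tip [ 0.6308 -0.0403  0.0434] local tip [-0.0039 -0.0409  0.0434] tcp local [-0.0683 -0.0408  0.175 ] F [ 0.1902 -2.6582  8.1093]
local axes in tool: x [0.8984 0.0016 0.4392] y [ 0.0021 -1.     -0.0008] z [ 0.4392  0.0016 -0.8984]
```

In the tool's units: -0.018 m is -0.36, 0.0088 m is 0.176.

```bash
python3 drive.py '[0.1, 0.176, 0, -0.36, 0, 0, 0, 0.1, -0.288, -0.39, -0.14, 0, 0, 0, 0.1, -0.286, -0.39, -0.14, 0, 0, 0, 0.1, 0, 0, 0, 0, 0, 0]'; python3 tip.py; python3 to.py .5603 -.0239 .212 3.1416 -.45 -.105;python3 -c "
from rig import arm;print(arm.get_obs()['joint_positions'])"
```

```text
t: 33.9
ee_pos: [0.5347, 0.009, 0.1914]
eef_rot: [3.136, -0.446, -0.1]
ft_force: [-0.2, -1.2, -1.3]
gripper_width: 0.266
grasp_force: 59.7
t 33.9 tip [0.5975 0.002  0.0592] local tip [-0.0415 -0.0024  0.0592] tcp local [-0.1047 -0.002   0.1914] F [-0.1941 -1.2023 -1.2542]
local axes in tool: x [0.902  0.0027 0.4317] y [ 0.0045 -1.     -0.003 ] z [ 0.4316  0.0046 -0.902 ]
t 33.9 at [0.5347 0.009  0.1914] [ 3.1365 -0.4463 -0.1001] | turn [0.003  0.0037 0.0045] | shift before [ 0.0349  0.0302 -0.006 ] after [ 0.035   0.0301 -0.006 ] n 0.047
[ 0.38257503  0.07863997 -0.79476888  0.61823294 -0.36129224  0.54174714]
```

```bash
python3 drive.py '[0.1, 0.02, 0, 0.19, 0, 0, 0, 0.1, -0.07, 0, 0.144, 0, 0, 0, 0.1, 0, 0, 0, 0, 0, 0]'; python3 tip.py; python3 drive.py '[0.1, -0.05, 0, 0.1, 0, 0, 0, 0.1, 0, 0, 0, 0, 0, 0]'; python3 tip.py
```

```text
t: 34.2
ee_pos: [0.5402, 0.0066, 0.1741]
eef_rot: [3.136, -0.444, -0.103]
ft_force: [0.1, -0.4, -1.5]
gripper_width: 0.266
grasp_force: 59.7
t 34.2 tip [ 0.6027 -0.0007  0.0418] local tip [-0.036  -0.0045  0.0418] tcp local [-0.099  -0.0038  0.1741] F [ 0.12   -0.3612 -1.456 ]
local axes in tool: x [ 0.903  -0.0006  0.4297] y [ 0.0018 -1.     -0.0052] z [ 0.4297  0.0054 -0.903 ]
t: 34.4
ee_pos: [0.5405, 0.0068, 0.1696]
eef_rot: [3.137, -0.446, -0.103]
ft_force: [-0.7, -1.0, -1.6]
gripper_width: 0.268
grasp_force: 59.7
t 34.4 tip [ 0.6033 -0.0005  0.0374] local tip [-0.0354 -0.0042  0.0374] tcp local [-0.0986 -0.0036  0.1696] F [-0.6781 -0.9763 -1.5978]
local axes in tool: x [ 0.9022 -0.0006  0.4314] y [ 0.0014 -1.     -0.0044] z [ 0.4314  0.0045 -0.9022]
```

In the tool's units: 0.0054 m is 0.108, 0.0036 m is 0.072.

```bash
python3 drive.py '[0.1, -0.034, 0, 0.072, 0, 0, 0, 0.1, 0.108, 0, 0.052, 0, 0, 0, 0.1, 0.108, 0, 0.052, 0, 0, 0, 0.1, 0.108, 0, 0.052, 0, 0, 0, 0.1, 0, 0, 0, 0, 0, 0]'; python3 tip.py
```

```text
t: 34.9
ee_pos: [0.5624, 0.0068, 0.1697]
eef_rot: [3.141, -0.455, -0.104]
ft_force: [-1.9, 0.4, 6.7]
gripper_width: 0.269
grasp_force: 60.7
t 34.9 tip [0.6263 0.0001 0.0381] local tip [-0.0126 -0.0012  0.0381] tcp local [-0.0769 -0.0013  0.1697] F [-1.9037  0.4495  6.7185]
local axes in tool: x [0.8985 0.0013 0.439 ] y [ 0.0013 -1.      0.0002] z [ 0.439   0.0004 -0.8985]
```

```bash
python3 drive.py '[0.1, -0.06, -0.16, -0.03, 0, 0, 0, 0.1, 0, -0.16, 0, 0, 0, 0, 0.1, 0, -0.16, 0, 0, 0, 0, 0.1, 0, -0.16, 0, 0, 0, 0, 0.1, 0, 0, 0, 0, 0, 0]'; python3 tip.py
```

```text
t: 35.4
ee_pos: [0.56, 0.0392, 0.1675]
eef_rot: [3.139, -0.45, -0.102]
ft_force: [-1.8, 1.1, 5.1]
gripper_width: 0.266
grasp_force: 60.5
t 35.4 tip [0.6234 0.0324 0.0356] local tip [-0.0189  0.0306  0.0356] tcp local [-0.0827  0.0307  0.1675] F [-1.802   1.1313  5.0807]
local axes in tool: x [0.9003 0.0021 0.4352] y [ 0.0027 -1.     -0.0008] z [ 0.4352  0.0019 -0.9004]
```

```bash
python3 drive.py '[0.1, 0.02, -0.12, 0.01, 0, 0, 0, 0.1, 0, 0.12, 0, 0, 0, 0, 0.1, 0, 0.2, 0, 0, 0, 0, 0.1, 0, 0.2, 0, 0, 0, 0, 0.1, 0, 0.2, 0, 0, 0, 0, 0.1, 0, 0.2, 0, 0, 0, 0, 0.1, 0, 0.2, 0, 0, 0, 0, 0.1, 0, 0.2, 0, 0, 0, 0]'; python3 tip.py; python3 drive.py '[0.1, 0, 0.1, 0, 0, 0, 0, 0.1, 0, 0, 0, 0, 0, 0]'; python3 tip.py
```

```text
t: 36.2
ee_pos: [0.5527, -0.0233, 0.1656]
eef_rot: [3.137, -0.446, -0.104]
ft_force: [-0.5, 0.2, 1.3]
gripper_width: 0.265
grasp_force: 60.1
t 36.2 tip [ 0.6154 -0.0305  0.0335] local tip [-0.0202 -0.0328  0.0335] tcp local [-0.0834 -0.0322  0.1656] F [-0.525   0.1652  1.2644]
local axes in tool: x [ 0.9022 -0.001   0.4313] y [ 0.0007 -1.     -0.0039] z [ 0.4313  0.0039 -0.9022]
t: 36.4
ee_pos: [0.5521, -0.0281, 0.1655]
eef_rot: [3.137, -0.446, -0.105]
ft_force: [0.2, -0.2, 0.2]
gripper_width: 0.264
grasp_force: 59.9
t 36.4 tip [ 0.6149 -0.0354  0.0334] local tip [-0.0203 -0.0377  0.0334] tcp local [-0.0834 -0.0371  0.1655] F [ 0.177  -0.1866  0.1821]
local axes in tool: x [ 0.9023 -0.0019  0.431 ] y [-0.     -1.     -0.0045] z [ 0.431   0.004  -0.9023]
```

In the tool's units: -0.01 m is -0.2, 0.001 m is 0.02.

```bash
python3 drive.py '[0.1, 0.04, -0.16, 0.02, 0, 0, 0, 0.1, 0.04, -0.2, 0.02, 0, 0, 0, 0.1, 0.02, -0.2, 0.01, 0, 0, 0, 0.1, 0, -0.2, 0, 0, 0, 0, 0.1, 0, -0.2, 0, 0, 0, 0, 0.1, 0, -0.2, 0, 0, 0, 0, 0.1, 0, -0.2, 0, 0, 0, 0, 0.1, 0, -0.1, 0, 0, 0, 0]'; python3 tip.py; python3 drive.py '[0.1, 0, 0.16, 0, 0, 0, 0, 0.1, 0, 0.2, 0, 0, 0, 0, 0.1, 0, 0.2, 0, 0, 0, 0, 0.1, 0, 0.2, 0, 0, 0, 0, 0.1, 0, 0.2, 0, 0, 0, 0, 0.1, 0, 0.2, 0, 0, 0, 0, 0.1, 0, 0.2, 0, 0, 0, 0, 0.1, 0, 0.08, 0, 0, 0, 0]'; python3 tip.py
```

```text
t: 37.2
ee_pos: [0.5665, 0.0461, 0.1664]
eef_rot: [3.138, -0.448, -0.102]
ft_force: [-2.0, -0.0, 3.7]
gripper_width: 0.266
grasp_force: 60.2
t 37.2 tip [0.6296 0.039  0.0344] local tip [-0.0135  0.0378  0.0344] tcp local [-0.077   0.0382  0.1664] F [-2.0216 -0.0205  3.7014]
local axes in tool: x [0.9012 0.0012 0.4334] y [ 0.0026 -1.     -0.0027] z [ 0.4334  0.0036 -0.9012]
t: 38.0
ee_pos: [0.5578, -0.0283, 0.1656]
eef_rot: [3.138, -0.446, -0.106]
ft_force: [0.4, -0.5, -0.8]
gripper_width: 0.266
grasp_force: 60.0
t 38.0 tip [ 0.6206 -0.0356  0.0334] local tip [-0.0146 -0.0373  0.0334] tcp local [-0.0778 -0.0367  0.1656] F [ 0.3668 -0.5045 -0.7655]
local axes in tool: x [ 0.9022 -0.0025  0.4314] y [-0.0007 -1.     -0.0043] z [ 0.4314  0.0036 -0.9022]
```

One more left, right and left, so the count isn't in doubt.

In the tool's units: -0.01 m is -0.2, -0.008 m is -0.16.

```bash
python3 drive.py '[0.1, 0.02, -0.16, 0.01, 0, 0, 0, 0.1, 0.02, -0.2, 0.01, 0, 0, 0, 0.1, 0, -0.2, 0, 0, 0, 0, 0.1, 0, -0.2, 0, 0, 0, 0, 0.1, 0, -0.2, 0, 0, 0, 0, 0.1, 0, -0.2, 0, 0, 0, 0, 0.1, 0, -0.2, 0, 0, 0, 0, 0.1, 0, -0.1, 0, 0, 0, 0]'; python3 tip.py; python3 drive.py '[0.1, 0, 0.16, 0, 0, 0, 0, 0.1, 0, 0.2, 0, 0, 0, 0, 0.1, 0, 0.2, 0, 0, 0, 0, 0.1, 0, 0.2, 0, 0, 0, 0, 0.1, 0, 0.2, 0, 0, 0, 0, 0.1, 0, 0.2, 0, 0, 0, 0, 0.1, 0, 0.2, 0, 0, 0, 0, 0.1, 0, 0.08, 0, 0, 0, 0]'; python3 drive.py '[0.1, 0, -0.16, 0, 0, 0, 0, 0.1, 0, -0.2, 0, 0, 0, 0, 0.1, 0, -0.2, 0, 0, 0, 0, 0.1, 0, -0.2, 0, 0, 0, 0, 0.1, 0, -0.2, 0, 0, 0, 0, 0.1, 0, -0.2, 0, 0, 0, 0, 0.1, 0, -0.2, 0, 0, 0, 0, 0.1, 0, -0.1, 0, 0, 0, 0]'; python3 tip.py
```

```text
t: 38.8
ee_pos: [0.5686, 0.0462, 0.166]
eef_rot: [3.138, -0.448, -0.103]
ft_force: [-1.1, -0.5, 1.8]
gripper_width: 0.265
grasp_force: 59.9
t 38.8 tip [0.6316 0.0391 0.0339] local tip [-0.0114  0.0382  0.0339] tcp local [-0.0748  0.0386  0.166 ] F [-1.0633 -0.4709  1.7971]
local axes in tool: x [0.9015 0.0004 0.4328] y [ 0.0018 -1.     -0.0028] z [ 0.4328  0.0033 -0.9015]
t: 39.6
ee_pos: [0.5599, -0.0278, 0.1655]
eef_rot: [3.137, -0.446, -0.106]
ft_force: [-0.2, 0.1, -1.8]
gripper_width: 0.265
grasp_force: 59.7
t: 40.4
ee_pos: [0.5686, 0.047, 0.1659]
eef_rot: [3.138, -0.447, -0.103]
ft_force: [-0.5, -1.0, -1.7]
gripper_width: 0.268
grasp_force: 59.7
t 40.4 tip [0.6315 0.0399 0.0338] local tip [-0.0116  0.0389  0.0338] tcp local [-0.075   0.0394  0.1659] F [-0.548  -1.0402 -1.7035]
local axes in tool: x [0.9016 0.0001 0.4325] y [ 0.0016 -1.     -0.0032] z [ 0.4325  0.0036 -0.9016]
```

Careful with the scale: shifts go in shares of 50 mm and turns go in units of 0.25 rad. That gives: -0.0135 m is -0.27, 0.01 m is 0.2.

```bash
python3 drive.py '[0.1, -0.09, 0.2, -0.044, 0, 0, 0, 0.1, -0.09, 0.2, -0.044, 0, 0, 0, 0.1, -0.09, 0.2, -0.044, 0, 0, 0, 0.1, -0.09, 0.16, -0.044, 0, 0, 0, 0.1, 0.086, 0, -0.18, 0, 0, 0, 0.1, 0.13, 0, -0.27, 0, 0, 0, 0.1, 0.13, 0, -0.27, 0, 0, 0, 0.1, 0.13, 0, -0.27, 0, 0, 0]'; python3 tip.py; python3 drive.py '[0.1, 0.13, 0, -0.27, 0, 0, 0, 0.1, 0.09, 0, -0.18, 0, 0, 0, 0.1, 0, 0, 0, 0, 0, 0]'; python3 tip.py
```

```text
t: 41.2
ee_pos: [0.5442, 0.0105, 0.2219]
eef_rot: [3.138, -0.447, -0.105]
ft_force: [0.2, -0.5, -1.3]
gripper_width: 0.267
grasp_force: 59.7
t 41.2 tip [0.6071 0.0034 0.0898] local tip [-0.032   0.      0.0898] tcp local [-0.0954  0.0005  0.2219] F [ 0.2206 -0.529  -1.3344]
local axes in tool: x [ 0.9016 -0.0009  0.4326] y [ 0.0004 -1.     -0.0031] z [ 0.4326  0.0029 -0.9016]
t: 41.5
ee_pos: [0.5455, 0.0111, 0.2483]
eef_rot: [3.14, -0.451, -0.105]
ft_force: [0.6, -0.9, -0.1]
gripper_width: 0.267
grasp_force: 59.7
t 41.5 tip [0.609  0.0042 0.1164] local tip [-0.0303  0.001   0.1164] tcp local [-0.0942  0.0012  0.2483] F [ 0.5822 -0.9374 -0.1414]
local axes in tool: x [ 0.8999 -0.0006  0.436 ] y [ 0.     -1.     -0.0014] z [ 0.436   0.0013 -0.8999]
```

In the tool's units: -0.0035 m is -0.07, -0.002 m is -0.04, -0.056 rad is -0.224.

```bash
python3 drive.py '[0.1, -0.14, 0, -0.07, 0, -0.224, 0, 0.1, -0.14, 0, -0.06, 0, -0.224, 0, 0.1, -0.14, 0, -0.05, 0, -0.224, 0, 0.1, -0.14, 0, -0.04, 0, -0.224, 0, 0.1, -0.14, 0, -0.03, 0, -0.224, 0, 0.1, -0.14, 0, -0.02, 0, -0.224, 0, 0.1, -0.14, 0, -0.01, 0, -0.224, 0, 0.1, -0.14, 0, 0, 0, -0.224, 0]'; python3 tip.py; python3 to.py .4625 -.4225 .25 3.1416 0 -.105
```

```text
t: 42.3
ee_pos: [0.4861, 0.0168, 0.2449]
eef_rot: [3.138, 0.003, -0.106]
ft_force: [-0.0, -0.7, -1.4]
gripper_width: 0.266
grasp_force: 59.7
t 42.3 tip [0.4856 0.0163 0.0984] local tip [-0.1543  0.0001  0.0984] tcp local [-0.1538  0.0007  0.2449] F [-0.0098 -0.7475 -1.3981]
local axes in tool: x [ 1.     -0.0012 -0.0032] y [-0.0012 -1.     -0.0035] z [-0.0032  0.0035 -1.    ]
t 42.3 at [0.4861 0.0168 0.2449] [ 3.1381  0.0032 -0.1062] | turn [ 0.0035  0.0032 -0.0012] | shift before [ 0.023   0.4393 -0.0036] after [ 0.0225  0.4393 -0.0051] n 0.440
```

```bash
python3 drive.py '[0.1, 0.04, 0.8, 0, 0.014, 0.012, 0, 0.1, 0.06, 0.9, 0, 0, 0, 0, 0.1, 0.06, 0.9, 0, 0, 0, 0, 0.1, 0.06, 0.9, 0, 0, 0, 0, 0.1, 0.06, 0.9, 0, 0, 0, 0, 0.1, 0.06, 0.9, 0, 0, 0, 0, 0.1, 0.06, 0.9, 0, 0, 0, 0, 0.1, 0.04, 0.9, 0, 0, 0, 0]'; python3 drive.py '[0.1, 0, 0.9, 0, 0, 0, 0, 0.1, 0, 0.7, 0.4, 0, 0, 0, 0.1, 0, 0, 0.6, 0, 0, 0, 0.1, 0, 0, 0.4, 0, 0, 0, 0.1, 0, 0, 0, 0, 0, 0]'; python3 to.py .4625 -.4225 .147 3.1416 0 -.105; python3 - <<'E'
from h import *
np.set_printoptions(precision=4,suppress=True)
p=arm.get_obs()['ee_pos']
for n in('side','scene'):
    c=arm.calibration(n);im=arm.capture(n)[:,:,::-1];cv2.imwrite(f'pics/p7{n}.png',im)
    a,b=proj(c,[p-[0,0,.02],p-[0,0,.13]]); im=im.astype(int)
    m=(im[:,:,2]>im[:,:,0]*1.7)&(im[:,:,2]>50)
    for f in(.15,.4,.7,.95):
        u=a+(b-a)*f; r=int(round(u[1])); x0=int(u[0])-14; xs=np.where(m[r,x0:x0+29])[0]+x0
        print(n,r,u[0],xs.mean() if len(xs) else None,len(xs))
E
```

```text
t: 43.1
ee_pos: [0.4704, -0.3402, 0.2448]
eef_rot: [-3.141, -0.002, -0.106]
ft_force: [0.3, -0.5, -2.0]
gripper_width: 0.267
grasp_force: 59.8
t: 43.6
ee_pos: [0.4603, -0.4168, 0.1709]
eef_rot: [-3.137, 0.006, -0.108]
ft_force: [0.0, 0.7, -1.7]
gripper_width: 0.269
grasp_force: 59.9
t 43.6 at [ 0.4603 -0.4168  0.1709] [-3.137   0.0056 -0.1076] | turn [-0.0046  0.0056 -0.0026] | shift before [0.003  0.0055 0.0239] after [0.0028 0.0054 0.0239] n 0.025
side 329 222.70384705664 225.0 7
side 336 223.10592533960448 225.0 9
side 344 223.58841927916185 226.5 14
side 351 223.99049756212634 227.0 17
scene 173 137.55299272280146 131.66666666666666 9
scene 179 139.6266120871433 138.0 7
scene 186 142.11495532435345 140.5 6
scene 192 144.18857468869527 143.0 11
```

The pestle hangs plumb within the measuring noise. I'll lower it.

In the tool's units: 0.015 m is 0.3, 0.004 m is 0.08, -0.004 rad is -0.016.

```bash
python3 drive.py '[0.1, 0, 0, 0.3, -0.016, 0.016, 0, 0.1, 0, 0, 0.08, 0, 0, 0, 0.1, 0, 0, 0, 0, 0, 0]'; python3 drive.py '[0.1, 0, 0, 0.06, 0, 0, 0, 0.1, 0, 0, 0, 0, 0, 0]'; python3 drive.py '[0.1, 0, 0, 0.04, 0, 0, 0, 0.1, 0, 0, 0, 0, 0, 0]'
```

```text
t: 44.0
ee_pos: [0.4636, -0.4175, 0.1574]
eef_rot: [3.137, -0.007, -0.105]
ft_force: [-0.2, 0.1, -1.4]
gripper_width: 0.27
grasp_force: 60.0
t: 44.2
ee_pos: [0.4637, -0.4176, 0.1543]
eef_rot: [3.137, -0.008, -0.105]
ft_force: [0.2, -0.4, -1.4]
gripper_width: 0.265
grasp_force: 60.0
t: 44.4
ee_pos: [0.4635, -0.4175, 0.1518]
eef_rot: [3.138, -0.007, -0.105]
ft_force: [0.6, 0.6, -2.1]
gripper_width: 0.263
grasp_force: 60.0
```

```bash
python3 drive.py '[0.1, 0, 0, 0.06, 0.012, -0.028, 0, 0.1, 0, 0, 0, 0, 0, 0]'; python3 drive.py '[0.1, 0, 0, 0.04, 0, 0, 0, 0.1, 0, 0, 0, 0, 0, 0]'; python3 drive.py '[0.1, 0, 0, 0.02, 0, 0, 0, 0.1, 0, 0, 0, 0, 0, 0]'
```

```text
t: 44.6
ee_pos: [0.4634, -0.4175, 0.1483]
eef_rot: [3.141, 0.001, -0.105]
ft_force: [0.3, -0.6, -1.2]
gripper_width: 0.269
grasp_force: 60.0
t: 44.8
ee_pos: [0.4637, -0.4177, 0.1469]
eef_rot: [3.14, -0.0, -0.105]
ft_force: [-0.3, -0.6, -1.1]
gripper_width: 0.265
grasp_force: 60.2
t: 45.0
ee_pos: [0.4639, -0.4179, 0.1468]
eef_rot: [3.14, -0.001, -0.105]
ft_force: [-0.1, 0.2, 3.6]
gripper_width: 0.263
grasp_force: 60.6
```

Contact at the original height. I'll release, rise and check.

In the tool's units: -0.05 m is -1, -0.04 m is -0.8.

```bash
python3 drive.py '[0.35, 0, 0, 0, 0, 0, 0, 0.5, 0, 0, 0, 0, 0, 0, 0.8, 0, 0, 0, 0, 0, 0, 0.8, 0, 0, 0, 0, 0, 0, 0.8, 0, 0, -0.6, 0, 0, 0, 0.8, 0, 0, -1, 0, 0, 0, 0.8, 0, 0, -1, 0, 0, 0, 0.8, 0, 0, -0.8, 0, 0, 0]'; python3 drive.py '[0.8, -0.6, 0, -0.4, 0, 0, 0, 0.8, -0.8, 0, 0, 0, 0, 0, 0.8, -0.8, 0, 0, 0, 0, 0, 0.8, 0, 0, 0, 0, 0, 0]'; python3 - <<'E'
from h import *
a=arm.capture('side')[110:384,130:340,::-1];b=arm.capture('scene')[145:270,110:400,::-1]
A=cv2.resize(a,None,fx=2,fy=2,interpolation=cv2.INTER_CUBIC)[:,:]
B=cv2.resize(b,(380,164),interpolation=cv2.INTER_CUBIC)
b2=cv2.resize(b[40:110,90:210],(380,222),interpolation=cv2.INTER_CUBIC)
col=np.zeros((A.shape[0],380,3),np.uint8);col[:164]=B;col[164:386]=b2
cv2.imwrite('pics/end.png',np.hstack([A,col]));print(A.shape)
E
```

```text
t: 45.8
ee_pos: [0.4637, -0.4178, 0.3192]
eef_rot: [3.139, -0.002, -0.105]
ft_force: [1.5, -0.3, 0.5]
gripper_width: 0.8
grasp_force: 0.0
t: 46.2
ee_pos: [0.3504, -0.4052, 0.3372]
eef_rot: [3.14, -0.001, -0.107]
ft_force: [0.2, -0.9, 1.0]
gripper_width: 0.803
grasp_force: 0.0
(548, 420, 3)
```

View pics/end.png

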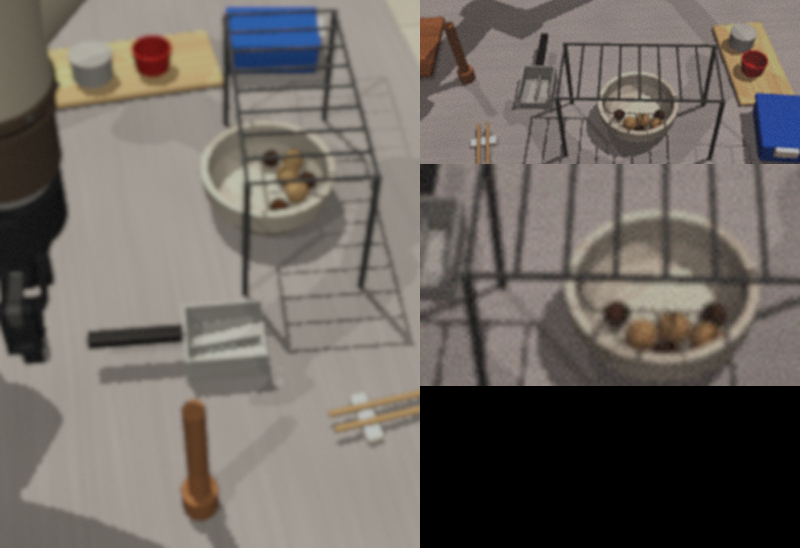

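The tin and case stand on the board, the scoop is upright and empty, and the pestle is upright. All six nuts are in the mortar, and the lunchbox and chopsticks are untouched. I'm handing in.

```bash
python3 -c "
from rig import arm;print(arm.hand_in())"
```

```text
the job is handed in; nothing more can be done
None
```

I handed the job in at about 46 s: the tin and case stand on the board (no jar this time), all three walnuts are in the mortar, and the scoop and pestle stand on the bench. The pestle swept the nuts left to right and back twice without losing any, though its later passes pressed only lightly because most of the nuts had rolled to the far side.

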